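# Prise a stuck analyser module up off its plinth with a pry bar

### The arm

A 6-joint arm with a two-finger parallel gripper is mounted at the origin on the work surface. World frame = base frame: x ahead of the robot, y to its left, z up, the work surface at z = 0. Lengths are in m, angles in rad, forces in N, time in s.
With the tool pointing down it reaches from about 0.3 to 0.775 m from the base axis. Payload 14.6 kg.
Tool frame: the origin (TCP) lies at the centre of the arm's flange, where the gripper is bolted on; the fingertips stand nose_length ahead of it and the grasp point (between the pads) lies 155 mm ahead of it (nose_length is the distance from the TCP to the fingertips, in m); y points along the fingers, x is the direction in which the jaws open and shut, and the axes are right-handed (so a half turn about y gives the same grasp; the last joint's range is limited). The gripper opens to 85 mm and grips with 20 to 120 N. Pads are 22 mm wide; open, the fingers measure 114 mm over their backs; the gripper's body (76 mm by 85 mm) begins 54 mm behind the grasp point. The pads swing forward as they close: fully open they stand 13 mm farther back than shut.
Start: joints at [1.105, 0.3, 1.521, -0, 1.321, -0.067], TCP at [0.214, 0.507, 0.405] pointing down, gripper open.
Joint ranges: [-3.03, 3.03], [-0.79, 2.21], [0.23, 2.52], [-1.04, 4.18], [0, 3.07], [-2.55, 2.55]. Speed limits (rad/s): [2.22, 2.22, 2.57, 3.14, 3.14, 3.14].

### API

Orientations are given as [roll, pitch, yaw] about the fixed x, y, z axes, in that order (R = Rz(yaw) Ry(pitch) Rx(roll)).
In Python, from bench import * gives the robot as it stands.
- The arm moves only by the shell command python3 -m crank 'ROWS' [OPENING]. ROWS is JSON, a list that holds one entry, the list of rows, each a list of 6 numbers: the shift along the tool's x, y, z in mm, then the turn, a rotation vector about the tool's x, y, z in degrees. In form: [[[dx, dy, dz, ax, ay, az], ...]]. A call has 1 to 8 rows; each row is the pose to reach, as a shift and turn from the pose commanded when the call began, along the tool's axes at that moment; what a row does not reach only later rows make up. A row lasts 1/12 s, in which the tool goes at most 41.7 mm and 7.16 degrees, less where a joint would pass 70% of its speed; a pose out of reach is approached as far as the arm can. A call with a gripper value outside its range is refused whole. OPENING is the opening, from 0 (shut) to 1 (fully open), set as the call begins (- or left out, the last holds). The fingers move at their own pace and stop on an object; the grip force is fixed at half the most. Time passes only in rows, so rows that repeat a pose let the fingers close. It gives the time, the measured TCP pose, the force and the opening at its end, in the units of the state.
- state(): the state, without advancing time (a new reading comes with each control period).
- grab_frame(name): name is "scene" or "top"; returns a dict with "color" (420x560x3 uint8, red, green, blue), "fovy" (degrees; the focal length in pixels is half the picture's height over the tangent of half this angle, whatever the lens; pixels are square), "cx", "cy" (the principal point, pixels), "world_to_cam" (4x4, takes a point from world to camera coordinates). Camera axes: x right, y down, z forward; pixel columns grow to the right and rows downward; lengths in m; the calibration is good to about 2 mm. A picture is of the moment at which its call begins. There is no depth.
- sign_off(): hands the job in, once; it reports no verdict.
The state is a dict: "time_s": time; "joints": joint angles; "qvel": joint speeds; "tau": joint torques, N m; "eef_pos": TCP position; "tcp_rot": TCP orientation; "contact_force": force on the tool from outside, world axes, zero at the start; "torque": the same for the moment, N m; "width": opening from 0.0 (shut) to 1.0 (fully open).
Only numpy, scipy, OpenCV 4.12 (cv2) and the standard library are available. Lean on these libraries where they do the work, as an engineer would, in place of code of your own. Each camera call takes 0.05 s, during which the arm holds its last target.

### The job

The analyser's heavy module has stuck down on its two guide posts. Take the pry bar from its rest, put its thin blade under the module's overhanging front edge with the bar lying across the ridge of the fulcrum block, and lever the module up until it stands at least a centimetre above its plinth (it stays where it is lifted to). Then lay the bar back in its rest and leave the two jars and the loose steel block standing where they are.

Things in the scene. Friction and masses are not known exactly. Their poses are not given: they have to be found in the camera images.
- dock: Fixed aluminium plinth, 110 x 150 x 30 mm high, with two upright steel posts (16 mm thick, tops 155 mm above the bench) passing up through the module. Origin on the bench under the module's centre; z up; x points from the module's front edge into the module (working side at -x). Plinth: x -30 to +80 mm, y +-75 mm; posts at x 20, y +-55 mm.
- module (a joint): Height in m of the module above its plinth (0 down, 0.035 top; starts 0 to 0.003). White box with dark top, 160 (dock x) x 180 (dock y) x 72 mm high, centred on the dock; slides only straight up and down. About 2.2 kg and stiff: lifting takes 45 to 55 N at its edge; friction then holds it wherever it is, without sinking.
- lip (a point): Middle of the module's lower front edge, 80 mm to the -x side of the dock's origin, 30 mm above the bench when the module is down; rises with it. The module overhangs the plinth by 50 mm here: under it is an open gap 30 mm high, 50 mm deep, 180 mm wide. Axes as the dock's.
- fulcrum: Fixed steel fulcrum block in front of the module's front edge: foot 60 x 70 x 18 mm, upright web 16 mm thick, and on top a rounded ridge (radius 8 mm, 60 mm long along the block's y), its top 50 mm above the bench. Origin on the bench under its centre; x points roughly towards the module, z up.
- ridge (a point): Middle of the top line of the fulcrum's ridge, 50 mm above the bench, 50 to 60 mm in front of the module's lower front edge and up to 15 mm to one side of its middle. With the bar on the ridge, bearing up on the lip: at a slope of about 23 to 28 degrees the module is still down, at about 15 degrees it is 10 mm up, at 10 degrees 15 mm up.
- bar: Loose flat steel pry bar, 0.5 kg, 320 x 24 mm. Origin at mid length and width on its flat underside; x points to the blade end, z up through the thickness. Shaft 10 mm thick, x -155 to +100 mm; blade 5 mm thick, x 100 to 160, underside in line; rubber grip 28 wide, 16 thick (z -3 to 13), x -160 to -90. Centre of mass at x = -17 mm. In its rest, x -60 to +60 is free to grasp across the width from above.
- blade_end (a point): End of the bar's thin blade, on its underside, at bar x = 160 mm. To enter the gap over the ridge the bar must slope about 29 to 33 degrees, grip end up; 15 to 20 mm under the edge is enough. Let go there, it tips to about 25 degrees until the blade bears on the module's edge, and stays. Axes as the bar's.
- grip_top (a point): Middle of the upper face of the bar's rubber grip, at bar x = -125, z = 13 mm. With the bar levering over the ridge, pressing down here with 12 to 18 N lifts the module; this point goes down about 3.5 mm for each mm of lift. Axes as the bar's.
- rest: Fixed grey tool rest: plate 170 x 70 x 6 mm with two saddles, 14 mm thick, at x = -70 and +70 mm. The bar lies along the rest's x on the seats, 30 mm above the bench, between side horns 48 mm apart that reach 42 mm above the bench. Origin on the bench under the centre, z up. At the start the bar's origin is above it and the blade points to +x.
- jar_a: Loose clear jar with a white lid, 50 mm wide, 70 mm high; origin under its centre. To be left alone.
- jar_b: Loose amber glass jar with a black lid, 60 mm wide, 90 mm high; origin under its centre. To be left alone.
- spare_block: Loose plain steel block, 50 x 50 x 30 mm high, no ridge; origin under its centre. Not the fulcrum; to be left alone.

How it is judged:
On the way:
1. the module is held up at least 10 mm above its plinth by the bar, which bears on the fulcrum block and on the module (value of joint module above 0.01 m and contact force between bar and fulcrum above 5 N and contact force between bar and dock above 3 N), for 0.2 s.
At the end, for the whole second after the job is handed in: The module stands at least 10 mm above its plinth, and the bar lies at rest in the rest on both saddles, its middle within 40 mm lengthwise and 30 mm sideways of the rest's middle, either end first (value of joint module above 0.01 m and x of bar in the frame of rest between -0.04 and 0.04 m and y of bar in the frame of rest between -0.03 and 0.03 m and z of bar in the frame of rest between 0.024 and 0.045 m and angle between the x axis of bar and the x axis of rest, either way round below 0.3 rad and angle between the z axis of bar and the z axis of rest, either way round below 0.15 rad and linear speed of bar below 0.02 m/s); the robot touches nothing.
It fails at once if the clear jar is pushed more than 30 mm or knocked over (distance of jar_a from where it was at the start of the episode above 0.03 m or angle between jar_a's own z axis and vertical above 0.6 rad).
It fails at once if the amber jar is pushed more than 30 mm or knocked over (distance of jar_b from where it was at the start of the episode above 0.03 m or angle between jar_b's own z axis and vertical above 0.6 rad).
It fails at once if the loose steel block is pushed more than 30 mm or knocked over (distance of spare_block from where it was at the start of the episode above 0.03 m or angle between spare_block's own z axis and vertical above 0.6 rad).
It also fails if it takes over 69 s, if anything falls off the work surface, if the arm or the gripper's body presses on something with over 40 N, if the wrist force passes 120 N, or if a joint passes its speed limit or range.

## Working session

There is one attempt and no reset: what is moved stays moved. The work goes in short steps, Python scripts to look and compute and a shell command to move; the robot and the scene stay as the last step left them, time stands still between calls to the robot, and variables do not carry over. Pictures are saved under pics/ and viewed, and the job is handed in when it is done.

```bash
ls -la; mkdir -p pics; python3 - <<'E'
from bench import *
import cv2
print(state())
for n in("scene","top"):
    f=grab_frame(n); cv2.imwrite(f"pics/{n}0.png",f["color"][:,:,::-1]); print(n,f["fovy"],f["cx"],f["cy"],f["world_to_cam"].tolist() if hasattr(f["world_to_cam"],'tolist') else f["world_to_cam"]); print([k for k in f])
E
```

```text
total 12
drwxr-xr-x  3 agent agent 4096 Dec  7 16:19 .
drwxr-xr-x 23 root  root  4096 Dec  7 16:19 ..
drwxr-xr-x  2 agent agent 4096 Dec  7 16:19 pics
{'time_s': 0.0, 'joints': array([ 1.10541329e+00,  3.00464288e-01,  1.52163849e+00, -1.32625210e-05,
        1.32067621e+00, -6.65847148e-02]), 'qvel': array([ 0.00158095,  0.00132419, -0.0006561 ,  0.00080833,  0.00096067,
       -0.00110194]), 'tau': array([-1.87623162e-03, -5.43487430e+01, -3.61802280e+01, -1.38443747e-04,
        3.83768187e-03, -1.21652738e-05]), 'eef_pos': array([0.21354674, 0.50680201, 0.40410064]), 'tcp_rot': array([-1.57073021e+00,  1.18455460e-03,  1.17200134e+00]), 'contact_force': array([-0.09016927,  0.63242117,  0.05622869]), 'torque': array([ 0.00817148, -0.01078124,  0.01008231]), 'width': 1.0038757946935595}
scene 54.98868109782814 285.9046718401271 206.36505928176794 [[0.557953071875216, 0.829841555467439, 0.007166756894966769, -0.27261091437406226], [0.719703606302611, -0.4795648469293724, -0.502040114597055, -0.4168681816401149], [-0.41317682493095664, 0.28527276492681414, -0.8648146396372948, 1.2369629339312493], [0.0, 0.0, 0.0, 1.0]]
['color', 'fovy', 'cx', 'cy', 'world_to_cam']
top 51.50938365218024 276.65789796494545 204.249608656178 [[-0.023088799632211044, -0.9995504288653663, -0.019127140052968224, -0.040543291961825136], [-0.9897870792000718, 0.02554698214450433, -0.1402458183045012, 0.584520430661173], [0.14067140853824703, 0.01569368848839001, -0.9899319486517724, 1.1820939097381908], [0.0, 0.0, 0.0, 1.0]]
['color', 'fovy', 'cx', 'cy', 'world_to_cam']
```

View pictures.

View pics/scene0.png

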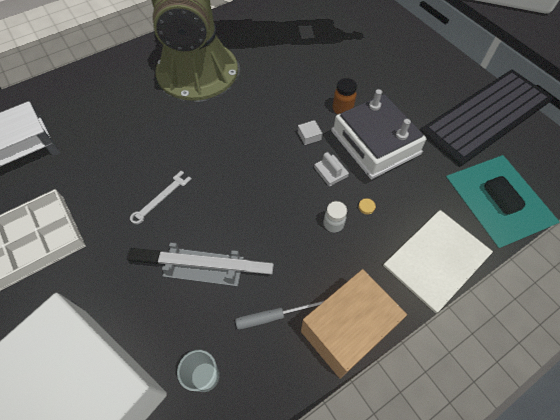

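View pics/top0.png

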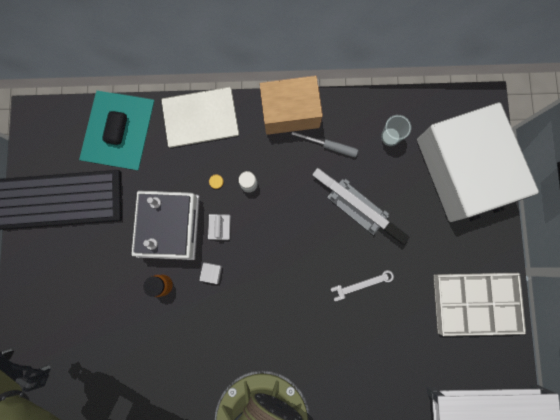

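```bash
cat > h.py <<'E'
import numpy as np, cv2
from bench import *
def cam(f):
    H=f["color"].shape[0]; fl=H/2/np.tan(np.radians(f["fovy"])/2)
    return fl,f["cx"],f["cy"],np.array(f["world_to_cam"])
def ray(f,u,v):
    fl,cx,cy,M=cam(f); R=M[:3,:3];o=-R.T@M[:3,3]
    return o,R.T@np.array([(u-cx)/fl,(v-cy)/fl,1])
def onz(f,u,v,z):
    o,d=ray(f,u,v); return o+d*(z-o[2])/d[2]
def proj(f,p):
    fl,cx,cy,M=cam(f); q=M[:3,:3]@np.array(p)+M[:3,3]; return np.array([fl*q[0]/q[2]+cx,fl*q[1]/q[2]+cy])
def tri(fs,uvs):
    A=0;b=0
    for f,uv in zip(fs,uvs):
        o,d=ray(f,*uv); d=d/np.linalg.norm(d); P=np.eye(3)-np.outer(d,d); A=A+P;b=b+P@o
    return np.linalg.solve(A,b)
def crop(f,u0,v0,u1,v1,s,name):
    c=f["color"][v0:v1,u0:u1,::-1]; c=cv2.resize(c,None,fx=s,fy=s,interpolation=cv2.INTER_CUBIC)
    for u in range(u0-u0%10+10,u1,10): cv2.putText(c,str(u),((u-u0)*s,8),0,.3,(0,255,255),1); cv2.line(c,((u-u0)*s,10),((u-u0)*s,16),(0,255,255),1)
    for v in range(v0-v0%10+10,v1,10): cv2.putText(c,str(v),(0,(v-v0)*s),0,.3,(0,255,255),1); cv2.line(c,(22,(v-v0)*s),(28,(v-v0)*s),(0,255,255),1)
    cv2.imwrite(name,c)
E
python3 - <<'E'
from h import *
import pickle
s=grab_frame("scene");t=grab_frame("top"); pickle.dump((s,t),open("f0.pkl","wb"))
crop(t,300,160,420,250,6,"pics/t_bar.png")
crop(t,125,165,255,305,4,"pics/t_dock.png")
crop(s,290,70,440,240,3,"pics/s_dock.png")
crop(s,120,235,290,295,4,"pics/s_bar.png")
E
```

```text
(no output)
```

View pics/t_bar.png

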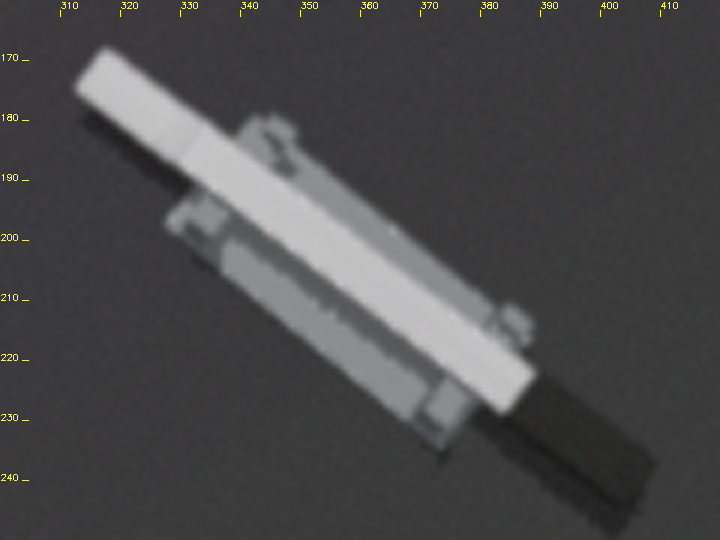

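View pics/t_dock.png

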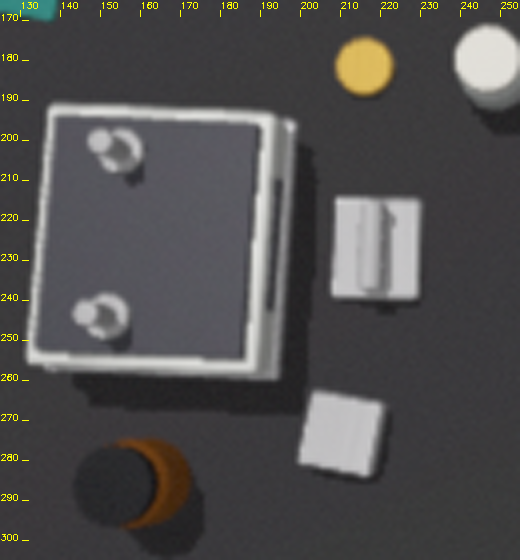

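View pics/s_dock.png

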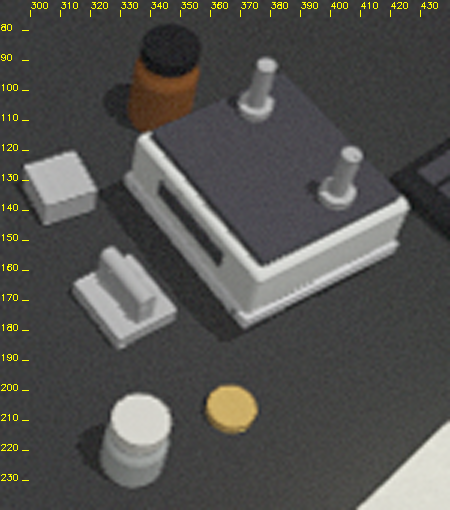

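View pics/s_bar.png

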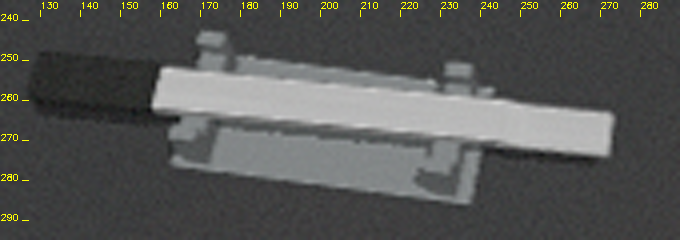

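```bash
python3 - <<'E'
from h import *
import pickle
s,t=pickle.load(open("f0.pkl","rb"))
np.set_printoptions(precision=4,suppress=True)
h=np.array([.5,.5])
def T(a):return np.array(a)-h
print("posts");
P1=tri((t,s),(T((149.75,200)),T((378.7,92.)))) ;P2=tri((t,s),(T((146.5,243.2)),T((407,121.3))))
# which: check alternate
print(P1,P2, tri((t,s),(T((149.75,200)),T((407,121.3)))),tri((t,s),(T((146.5,243.2)),T((378.7,92)))))
for n,uv,z in [("blade u",(317.8,167.8),.035),("blade l",(312.5,174.7),.035),("j u",(389.5,222.3),.04),("j l",(383.8,229.3),.04),("rg a",(218,214.5),.05),("rg b",(217,237.5),.05),("mod nl",(137.5,191.2),.102),("mod sl",(132,255.5),.102),("mod sr",(187,257),.102)]:
    print("T",n,onz(t,*T(uv),z))
for n,uv,z in [("blade 1",(273.2,263),.035),("blade 2",(272,273.5),.035),("j 1",(160.2,251.7),.04),("j 2",(158,262.5),.04),("rg a",(326,154),.05),("rg b",(339,174),.05),("modL",(336.7,115),.102),("modF",(376,163.3),.102),("modR",(425.7,137.7),.102)]:
    print("S",n,onz(s,*T(uv),z))
def circ(f,m,name,z):
    pass
print("jarA", onz(t,*T((247.2,180)),.07),"jarB",onz(t,*T((154,287)),.09),"blk",onz(t,*T((210.5,273.5)),.03))
E
```

```text
posts
[0.5575 0.2153 0.2562] [0.5067 0.3428 0.0282] [0.5883 0.2704 0.1517] [0.4781 0.2778 0.1502]
T blade u [ 0.6876 -0.1731  0.035 ]
T blade l [ 0.6679 -0.1573  0.035 ]
T j u [ 0.5261 -0.3661  0.04  ]
T j l [ 0.507  -0.3492  0.04  ]
T rg a [0.5589 0.1105 0.05  ]
T rg b [0.4949 0.1135 0.05  ]
T mod nl [0.6213 0.3198 0.102 ]
T mod sl [0.4492 0.3306 0.102 ]
T mod sr [0.4419 0.1848 0.102 ]
S blade 1 [ 0.67   -0.1572  0.035 ]
S blade 2 [ 0.6889 -0.1726  0.035 ]
S j 1 [ 0.5107 -0.3511  0.04  ]
S j 2 [ 0.5315 -0.366   0.04  ]
S rg a [0.5025 0.1105 0.05  ]
S rg b [0.5693 0.1004 0.05  ]
S modL [0.4484 0.1785 0.102 ]
S modF [0.6183 0.1634 0.102 ]
S modR [0.6263 0.314  0.102 ]
jarA [0.6505 0.026  0.07  ] jarB [0.3656 0.2744 0.09  ] blk [0.3967 0.1351 0.03  ]
```

```bash
python3 - <<'E'
from h import *
import pickle
s,t=pickle.load(open("f0.pkl","rb"))
crop(t,182,185,242,265,9,"pics/t_f.png")
crop(s,310,105,385,185,9,"pics/s_f.png")
E
```

```text
(no output)
```

View pics/t_f.png

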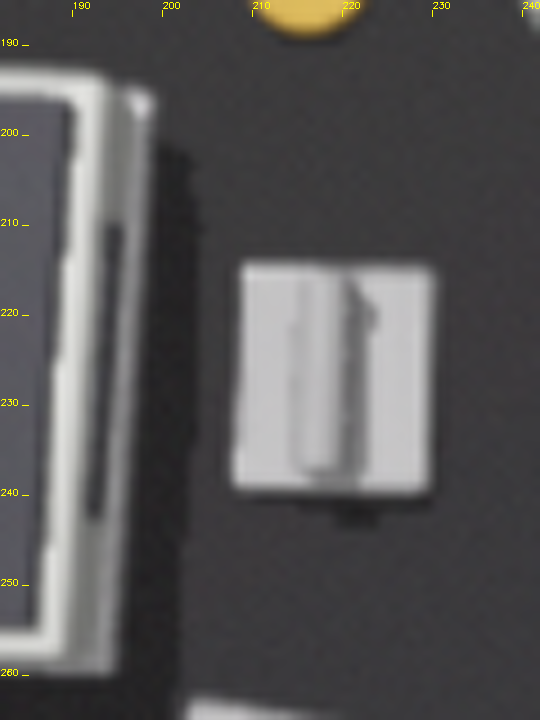

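View pics/s_f.png

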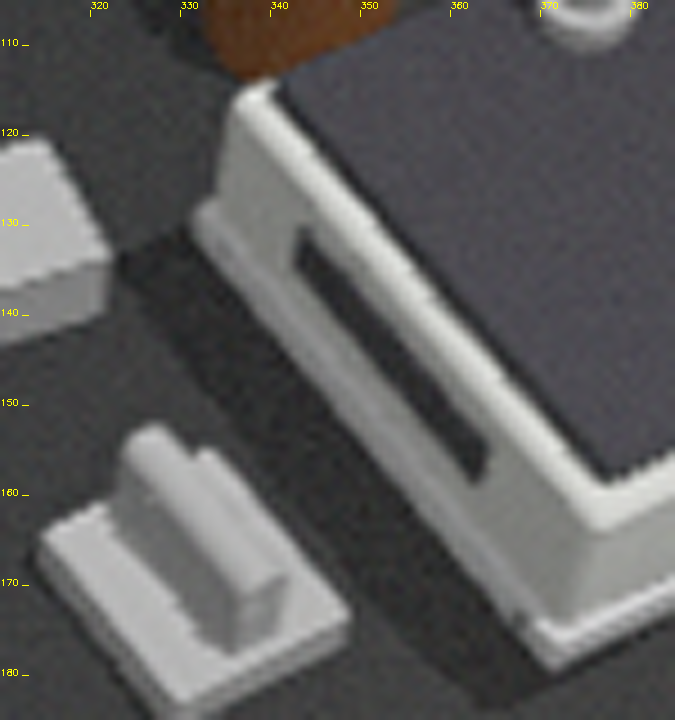

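```bash
python3 - <<'E'
from h import *
import pickle
s,t=pickle.load(open("f0.pkl","rb"))
np.set_printoptions(precision=4,suppress=True)
h=np.array([.5,.5])
def T(a):return np.array(a)-h
for f,n,uv,z in [(s,"lipL",(331.9,130.8),.03),(s,"lipR",(371.7,179.4),.03),(t,"lipR",(199.2,196),.03),(t,"lipL",(194.8,259.7),.03),
 (t,"f1",(209,214.2),.018),(t,"f2",(230.4,214.4),.018),(t,"f3",(229.9,239.8),.018),(t,"f4",(207.9,239.4),.018),
 (s,"fL",(314.4,164.4),.018),(s,"fB",(329.4,182.8),.018),(s,"fR",(348.9,173),.018),
 (s,"r0",(326.5,153.5),.045),(s,"r1",(338.3,170.0),.045),(t,"plateA",(341,182),.006),]:
    print(n,onz(f,*T(uv),z))
for c in (s,t): 
    M=c["world_to_cam"];M=np.array(M);print(-M[:3,:3].T@M[:3,3])
# posts fixed z
for f,a in ((t,(149.75,200)),(t,(146.5,243.2)),(s,(407,121.3)),(s,(378.7,92.))): print("post",onz(f,*T(a),.155))
E
```

```text
lipL [0.4374 0.1811 0.03  ]
lipR [0.6176 0.1687 0.03  ]
lipR [0.6158 0.1671 0.03  ]
lipL [0.4358 0.1791 0.03  ]
f1 [0.5643 0.1412 0.018 ]
f2 [0.5622 0.0799 0.018 ]
f3 [0.4897 0.0819 0.018 ]
f4 [0.4923 0.1444 0.018 ]
fL [0.4947 0.0827 0.018 ]
fB [0.5617 0.0807 0.018 ]
fR [0.5653 0.1401 0.018 ]
r0 [0.4991 0.1152 0.045 ]
r1 [0.5563 0.1089 0.045 ]
plateA [ 0.6502 -0.2411  0.006 ]
[ 0.9632 -0.3266  0.8624]
[ 0.4113 -0.074   1.2514]
post [0.5878 0.2696 0.155 ]
post [0.4775 0.2758 0.155 ]
post [0.5899 0.2674 0.155 ]
post [0.4815 0.2741 0.155 ]
```

```bash
cat >> h.py <<'E'
from scipy.spatial.transform import Rotation as Ro
RG=np.array([.528,.1116]); YH=np.radians(87.); GX=-.030; GZ=.006  # grasp on bar x, z
def barR(yaw,slope): # columns bar x,y,z ; slope>0 blade down
    return (Ro.from_euler('z',yaw)*Ro.from_euler('y',slope)).as_matrix()
def toolR(B): return np.column_stack([-B[:,1],-B[:,2],B[:,0]])
def tcp_for(B,o,gx=GX,gz=GZ): # bar origin o -> TCP pos
    return o+B@np.array([gx,0,gz])-toolR(B)[:,1]*.155
def cur():
    s=state(); return np.array(s["eef_pos"]),Ro.from_euler('xyz',s["tcp_rot"]).as_matrix(),s
def delta(p,R):
    p0,R0,s=cur(); d=R0.T@(np.array(p)-p0)*1000; r=np.degrees(Ro.from_matrix(R0.T@R).as_rotvec())
    print("row",np.round(d,1),np.round(r,2),"| t",round(s["time_s"],2)); return d,r
def barpose():
    p0,R0,s=cur(); B=np.column_stack([R0[:,2],-R0[:,0],-R0[:,1]])
    o=p0+R0[:,1]*.155-B@np.array([GX,0,GZ]); return B,o
def lever(slope_deg,under=.018,lift=.003,L=.062):
    th=np.radians(slope_deg); B=barR(YH,th); u=np.array([np.cos(YH),np.sin(YH),0])
    c=np.array([RG[0],RG[1],.042])+B[:,2]*(.008+lift) # on underside line
    sx=(L+under-(c-np.array([*RG,.042]))@u)/np.cos(th)
    E=c+B[:,0]*sx; return B,E-B[:,0]*.16,E
E
python3 - <<'E'
import bench
from h import *
np.set_printoptions(precision=4,suppress=True)
print([x for x in dir(bench) if not x.startswith('__')]); print(getattr(bench,'nose_length',None))
B=barR(np.radians(50.2),0); o=np.array([.5758,-.2884,.03])
p=tcp_for(B,o); print(p)
delta(p+[0,0,.1],toolR(B))
B,o,E=lever(30); print(o,E,tcp_for(B,o))
E
```

```text
['Unreachable', 'grab_frame', 'nose_length', 'sign_off', 'state']
0.1734
[ 0.5566 -0.3114  0.191 ]
row [-620.8  113.8 -633.8] [  0.04 106.95  -0.03] | t 0.2
[0.5249 0.0531 0.0885] [0.5322 0.1915 0.0085] [0.5278 0.1076 0.2429]
```

```bash
python3 -m crank '[[[-621,60,-634,0,107,0],[-621,60,-634,0,107,0],[-621,60,-634,0,107,0],[-621,60,-634,0,107,0],[-621,60,-634,0,107,0],[-621,60,-634,0,107,0],[-621,60,-634,0,107,0],[-621,60,-634,0,107,0]]]' 0.7
cat > g.py <<'E'
from h import *
import sys
B=barR(np.radians(50.2),0); o=np.array([.5758,-.2884,.03])
delta(tcp_for(B,o)+[0,0,float(sys.argv[1])],toolR(B))
E
python3 g.py .1
```

```text
time_s: 0.87
eef_pos: [0.3422, 0.1982, 0.3822]
tcp_rot: [-1.571, -0.001, 0.166]
contact_force: [-0.2, -0.4, 0.2]
width: 0.701
row [ 127.1   91.2 -538.1] [-2.000e-02  4.932e+01  2.000e-02] | t 0.87
```

```bash
python3 -m crank '[[[127,60,-538,0,49.3,0],[127,60,-538,0,49.3,0],[127,60,-538,0,49.3,0],[127,60,-538,0,49.3,0],[127,60,-538,0,49.3,0],[127,60,-538,0,49.3,0],[127,60,-538,0,49.3,0],[127,60,-538,0,49.3,0]]]'
python3 g.py .1
```

```text
time_s: 1.53
eef_pos: [0.4726, -0.1069, 0.346]
tcp_rot: [-1.571, -0.0, -0.696]
contact_force: [1.3, 1.0, 1.2]
width: 0.706
row [ 195.6   55.  -103.1] [-0.01 -0.09  0.01] | t 1.53
```

```bash
python3 -m crank '[[[195.6,55,-103,0,0,0],[195.6,55,-103,0,0,0],[195.6,55,-103,0,0,0],[195.6,55,-103,0,0,0],[195.6,55,-103,0,0,0],[195.6,55,-103,0,0,0],[195.6,55,-103,0,0,0],[195.6,55,-103,0,0,0]]]'
python3 g.py .1; python3 g.py 0
python3 - <<'E'
from h import *
s=grab_frame("scene")
crop(s,100,130,300,320,4,"pics/s1.png")
E
```

```text
time_s: 2.2
eef_pos: [0.5578, -0.309, 0.2901]
tcp_rot: [-1.571, 0.002, -0.69]
contact_force: [-0.5, 0.8, 0.4]
width: 0.702
row [ 0.6 -0.9 -2.7] [ 0.01  0.29 -0.1 ] | t 2.2
row [ 0.8 99.1 -2.7] [ 0.01  0.29 -0.1 ] | t 2.2
```

View pics/s1.png

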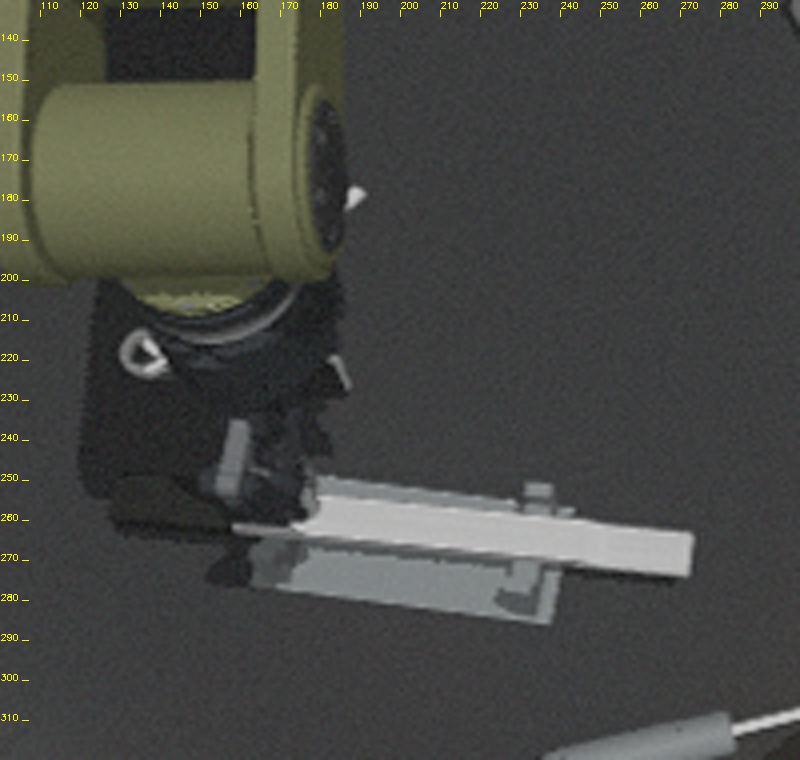

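```bash
python3 -m crank '[[[0.8,30,-2.7,0,0.3,0],[0.8,60,-2.7,0,0.3,0],[0.8,80,-2.7,0,0.3,0],[0.8,92,-2.7,0,0.3,0],[0.8,99,-2.7,0,0.3,0],[0.8,99,-2.7,0,0.3,0],[0.8,99,-2.7,0,0.3,0]]]'
python3 g.py 0
```

```text
time_s: 2.83
eef_pos: [0.5572, -0.3108, 0.1935]
tcp_rot: [-1.571, -0.001, -0.693]
contact_force: [0.3, -0.7, -0.2]
width: 0.702
row [-0.1  2.5 -0.9] [-0.01  0.08  0.08] | t 2.83
```

```bash
python3 -m crank '[[[0,0,0,0,0,0],[0,0,0,0,0,0],[0,0,0,0,0,0],[0,0,0,0,0,0],[0,0,0,0,0,0],[0,0,0,0,0,0],[0,0,0,0,0,0],[0,0,0,0,0,0]]]' 0
python3 g.py 0
python3 -m crank '[[[0,0,0,0,0,0],[0,0,0,0,0,0],[0,0,0,0,0,0],[0,0,0,0,0,0]]]' 0
```

```text
time_s: 3.5
eef_pos: [0.5571, -0.3112, 0.1935]
tcp_rot: [-1.571, -0.002, -0.694]
contact_force: [-1.1, 0.6, 6.8]
width: 0.262
row [-0.2  2.5 -0.5] [-0.02  0.05  0.1 ] | t 3.5
time_s: 3.83
eef_pos: [0.5571, -0.3112, 0.1935]
tcp_rot: [-1.571, -0.002, -0.694]
contact_force: [-1.3, 0.3, 6.4]
width: 0.263
```

```bash
sed -i 's/GZ=.006/GZ=.0085/' h.py; python3 -m crank '[[[0,-15,0,0,0,0],[0,-40,0,0,0,0],[0,-80,0,0,0,0],[0,-120,0,0,0,0],[0,-140,0,0,0,0],[0,-140,0,0,0,0],[0,-140,0,0,0,0]]]' 0
cat > l.py <<'E'
from h import *
import sys
np.set_printoptions(precision=4,suppress=True)
sl=float(sys.argv[1]);back=float(sys.argv[2]);up=float(sys.argv[3]); under=float(sys.argv[4]) if len(sys.argv)>4 else .018; lift=float(sys.argv[5]) if len(sys.argv)>5 else .003
B,o,E=lever(sl,under,lift); o=o-B[:,0]*back+[0,0,up]
print("E",o+B[:,0]*.16,"tcp",tcp_for(B,o)); delta(tcp_for(B,o),toolR(B))
Bc,oc=barpose(); print("bar now o",oc,"E",oc+.16*Bc[:,0],"grip",oc-.16*Bc[:,0])
E
python3 l.py 30 .1 .08
```

```text
time_s: 4.42
eef_pos: [0.5567, -0.3109, 0.3322]
tcp_rot: [-1.571, -0.001, -0.694]
contact_force: [-0.0, -0.3, -6.4]
width: 0.265
E [0.5277 0.105  0.1385] tcp [0.5233 0.0223 0.3751]
row [-238.7  -43.   234.9] [-28.94 -35.9   -9.59] | t 4.42
bar now o [ 0.5759 -0.2879  0.1687] E [ 0.6782 -0.1649  0.1687] grip [ 0.4736 -0.4109  0.1687]
```

```bash
python3 -m crank '[[[-239,-43,235,-28.9,-35.9,-9.6],[-239,-43,235,-28.9,-35.9,-9.6],[-239,-43,235,-28.9,-35.9,-9.6],[-239,-43,235,-28.9,-35.9,-9.6],[-239,-43,235,-28.9,-35.9,-9.6],[-239,-43,235,-28.9,-35.9,-9.6],[-239,-43,235,-28.9,-35.9,-9.6],[-239,-43,235,-28.9,-35.9,-9.6]]]' 0
python3 l.py 30 .1 .08
```

```text
time_s: 5.08
eef_pos: [0.5229, 0.02, 0.3723]
tcp_rot: [-2.096, 0.005, -0.048]
contact_force: [0.8, 0.2, -5.4]
width: 0.264
E [0.5277 0.105  0.1385] tcp [0.5233 0.0223 0.3751]
row [ 0.3 -3.6  0.6] [ 0.12  0.37 -0.11] | t 5.08
bar now o [ 0.5195 -0.036   0.2158] E [0.5257 0.1023 0.1356] grip [ 0.5133 -0.1743  0.2961]
```

```bash
python3 l.py 30 .1 .03|grep row;  python3 - <<'E'
from h import *
s=grab_frame("scene");t=grab_frame("top")
crop(s,200,80,400,240,4,"pics/s2.png")
crop(t,160,150,330,290,4,"pics/t2.png")
E
```

```text
row [ 0.5 39.6 25.7] [ 0.12  0.37 -0.11] | t 5.08
```

View pics/s2.png

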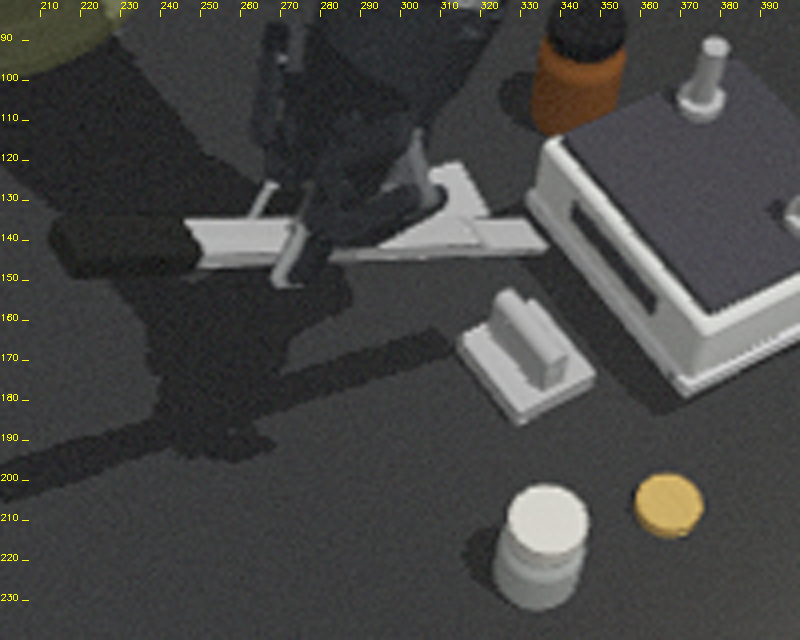

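View pics/t2.png

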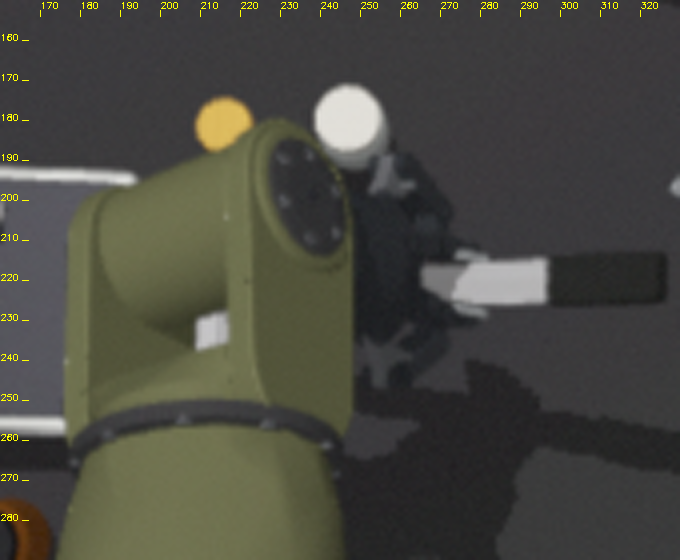

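```bash
cat > chk.py <<'E'
from h import *
np.set_printoptions(precision=1,suppress=True)
s=grab_frame("scene");t=grab_frame("top")
B,o=barpose()
for n,q in {"bladeTopL":(.16,.012,.005),"bladeTopR":(.16,-.012,.005),"bladebotR":(.16,-.012,0),"gripTopL":(-.16,.014,.013),"gripTopR":(-.16,-.014,.013),"jL":(-.09,.012,.01),"jR":(-.09,-.012,.01)}.items():
    p=o+B@np.array(q); print(n,"S",proj(s,p)+.5,"T",proj(t,p)+.5)
E
python3 chk.py
```

```text
bladeTopL S [331.  134.6] T [214.7 227.2]
bladeTopR S [336.9 141.6] T [215.2 217.9]
bladebotR S [335.8 143.2] T [216.4 218.1]
gripTopL S [212.9 133.3] T [327.7 224.2]
gripTopR S [219.9 144. ] T [327.8 211.4]
jL S [244.5 134.7] T [299.9 224.3]
jR S [250.6 143.3] T [300.1 213.8]
```

```bash
python3 l.py 30 .1 .01|grep row; python3 -m crank '[[[0.5,30,20,0,0.3,0],[0.5,57,36,0,0.3,0],[0.5,57,36,0,0.3,0],[0.5,57,36,0,0.3,0],[0.5,57,36,0,0.3,0]]]' 0
python3 l.py 30 .1 0.0; python3 l.py 30 .0 0.0
```

```text
row [-0.2 56.8 36.6] [-0.07  0.23 -0.09] | t 5.28
time_s: 5.7
eef_pos: [0.5249, 0.0199, 0.3083]
tcp_rot: [-2.094, -0.003, -0.058]
contact_force: [0.4, 0.2, -4.0]
width: 0.26
E [0.5277 0.105  0.0585] tcp [0.5233 0.0223 0.2951]
row [-1.7 10.3  8.6] [-0.05 -0.35  0.  ] | t 5.7
bar now o [ 0.5222 -0.0356  0.1517] E [0.5304 0.1028 0.0718] grip [ 0.5139 -0.174   0.2316]
E [0.5322 0.1915 0.0085] tcp [0.5279 0.1088 0.2451]
row [ -2.4  10.4 108.6] [-0.05 -0.35  0.  ] | t 5.7
bar now o [ 0.5222 -0.0356  0.1517] E [0.5304 0.1028 0.0718] grip [ 0.5139 -0.174   0.2316]
```

```bash
python3 -m crank '[[[-1.7,10,8,0,0,0],[-2,10.3,35,0,0,0],[-2.2,10.3,60,0,0,0],[-2.2,10.3,60,0,0,0],[-2.2,10.3,60,0,0,0]]]' 0
python3 l.py 30 0 0; python3 chk.py; python3 - <<'E'
from h import *
s=grab_frame("scene")
crop(s,250,80,390,200,5,"pics/s3.png")
E
```

```text
time_s: 6.12
eef_pos: [0.525, 0.0682, 0.2683]
tcp_rot: [-2.093, -0.003, -0.055]
contact_force: [0.1, -0.4, -5.0]
width: 0.262
E [0.5322 0.1915 0.0085] tcp [0.5279 0.1088 0.2451]
row [ 0.5 -0.2 46.8] [-0.05 -0.23  0.05] | t 6.12
bar now o [0.5224 0.0126 0.1116] E [0.5302 0.1511 0.0318] grip [ 0.5145 -0.1258  0.1915]
bladeTopL S [342.7 154.1] T [203.6 229.6]
bladeTopR S [348.1 160.6] T [204. 221.]
bladebotR S [347.1 162. ] T [205.2 221.2]
gripTopL S [241.7 157. ] T [303.5 228.5]
gripTopR S [248.2 166.7] T [303.7 216.9]
jL S [268.2 157.2] T [279.2 228.2]
jR S [273.7 165. ] T [279.5 218.6]
```

View pics/s3.png

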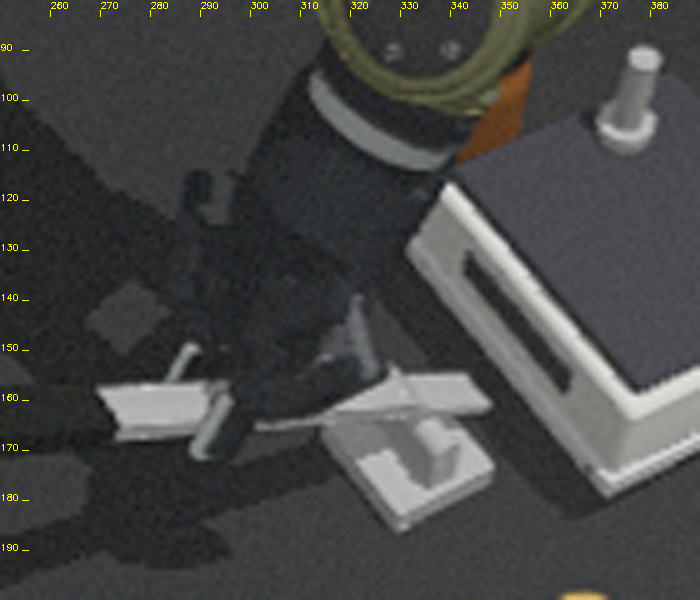

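```bash
python3 -m crank '[[[0.5,0,20,0,0,0],[0.5,0,35,0,0,0],[0.5,0,46,0,0,0],[0.5,0,46,0,0,0],[0.5,0,46,0,0,0]]]' 0
python3 l.py 30 0 0; python3 - <<'E'
from h import *
s=grab_frame("scene")
crop(s,250,80,390,200,5,"pics/s4.png")
E
```

```text
time_s: 6.68
eef_pos: [0.5278, 0.1076, 0.2452]
tcp_rot: [-2.094, -0.002, -0.056]
contact_force: [0.1, 0.6, -5.2]
width: 0.262
E [0.5322 0.1915 0.0085] tcp [0.5279 0.1088 0.2451]
row [-0.1 -0.5  1.1] [-0.04 -0.23  0.  ] | t 6.68
bar now o [0.5251 0.052  0.0886] E [0.533  0.1904 0.0087] grip [ 0.5171 -0.0864  0.1685]
```

View pics/s4.png

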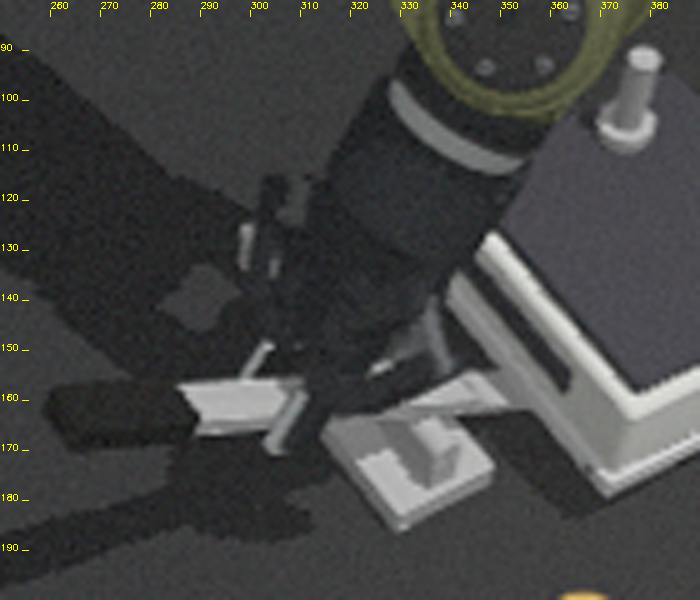

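```bash
python3 l.py 26 0 0 .021 .001
```

```text
E [0.5323 0.1945 0.0115] tcp [0.5272 0.0955 0.2418]
row [-0.1  9.1 -8.3] [ 3.95 -0.27  0.02] | t 6.73
bar now o [0.5252 0.0517 0.0889] E [0.5332 0.1901 0.009 ] grip [ 0.5172 -0.0867  0.1688]
```

```bash
python3 -m crank '[[[0,3,-2.7,1.3,0,0],[0,6,-5.5,2.6,0,0],[0,9,-8.3,4,0,0],[0,9,-8.3,4,0,0],[0,9,-8.3,4,0,0]]]' 0
python3 l.py 26 0 0 .021 .001
python3 - <<'E'
from h import *
s=grab_frame("scene")
crop(s,250,80,390,200,5,"pics/s5.png")
E
```

```text
time_s: 7.15
eef_pos: [0.5272, 0.095, 0.2419]
tcp_rot: [-2.023, -0.003, -0.058]
contact_force: [-0.2, 1.2, -4.2]
width: 0.267
E [0.5323 0.1945 0.0115] tcp [0.5272 0.0955 0.2418]
row [-0.1 -0.1  0.5] [-0.07 -0.35  0.  ] | t 7.15
bar now o [0.5251 0.0506 0.0817] E [0.5336 0.1942 0.0118] grip [ 0.5166 -0.0931  0.1517]
```

View pics/s5.png

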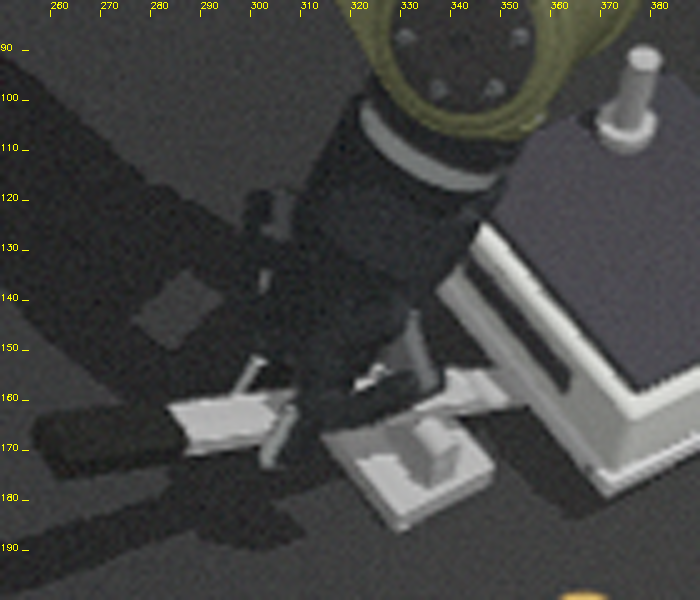

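```bash
python3 -m crank '[[[0,1,0,0,0,0],[0,2,0,0,0,0],[0,2,0,0,0,0],[0,2,0,0,0,0]]]' 0
python3 -m crank '[[[0,2,0,0.8,0,0],[0,3.5,0,1.5,0,0],[0,3.5,0,1.5,0,0],[0,3.5,0,1.5,0,0]]]' 0;python3 l.py 24 0 0 .021 0
```

```text
time_s: 7.53
eef_pos: [0.5272, 0.0949, 0.2402]
tcp_rot: [-2.024, -0.003, -0.057]
contact_force: [0.2, 0.5, -3.0]
width: 0.264
time_s: 7.87
eef_pos: [0.5271, 0.0934, 0.2368]
tcp_rot: [-1.997, -0.003, -0.057]
contact_force: [-0.0, 4.0, -1.4]
width: 0.263
E [0.5323 0.1945 0.0138] tcp [0.5267 0.0876 0.2404]
row [-0.  -0.9 -6.8] [ 0.4  -0.3   0.05] | t 7.87
bar now o [0.5253 0.0532 0.0755] E [0.5337 0.1987 0.0094] grip [ 0.5168 -0.0922  0.1416]
```

```bash
python3 -m crank '[[[0,0,0,0,0,0],[0,0,0,0,0,0],[0,0,0,0,0,0],[0,0,0,0,0,0],[0,0,0,0,0,0],[0,0,0,0,0,0]]]' 0.75
python3 -m crank '[[[0,-20,0,0,0,0],[0,-50,0,0,0,0],[0,-90,0,0,0,0],[0,-120,0,0,0,0],[0,-120,0,0,0,0],[0,-120,0,0,0,0]]]' 0.75
python3 - <<'E'
from h import *
s=grab_frame("scene");t=grab_frame("top")
crop(s,230,80,390,200,5,"pics/s6.png")
crop(t,180,180,330,270,5,"pics/t6.png")
E
```

```text
time_s: 8.37
eef_pos: [0.5271, 0.0932, 0.2369]
tcp_rot: [-1.998, -0.003, -0.057]
contact_force: [0.4, -0.6, -0.6]
width: 0.75
time_s: 8.87
eef_pos: [0.5295, 0.1433, 0.3473]
tcp_rot: [-1.997, -0.005, -0.056]
contact_force: [-0.6, 0.4, -1.0]
width: 0.748
```

View pics/s6.png

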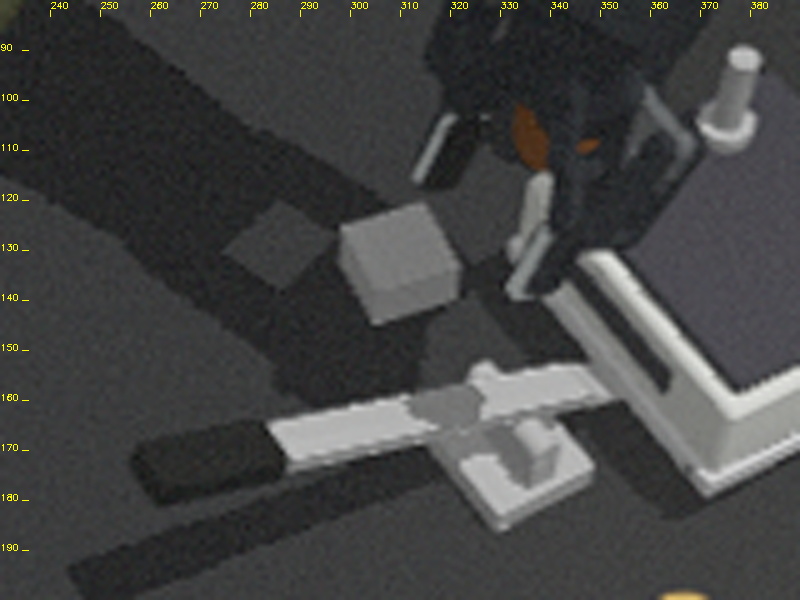

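View pics/t6.png

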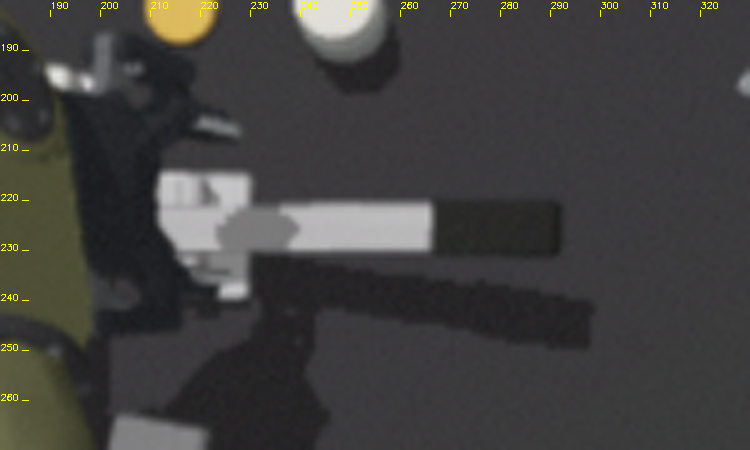

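```bash
python3 - <<'E'
from h import *
np.set_printoptions(precision=4,suppress=True)
s=grab_frame("scene");t=grab_frame("top")
for sl,un in ((24,.025),(23,.025),(25,.025)):
    B,o,E=lever(sl,un,0)
    for n,q in {"gripTopL":(-.16,.014,.013),"gripTopR":(-.16,-.014,.013),"jL":(-.09,.012,.01),"jR":(-.09,-.012,.01),"gt":(-.125,0,.013)}.items():
        p=o+B@np.array(q); print(sl,n,p,"S",proj(s,p)+.5,"T",proj(t,p)+.5)
a=tri((t,s),(np.array((266.4,220.6))-.5,np.array((287.6,173))-.5)); b=tri((t,s),(np.array((266.4,230))-.5,np.array((283.4,164.6))-.5)); print("j",a,b)
E
```

```text
24 gripTopL [ 0.5035 -0.0874  0.1541] S [257.1586 165.2189] T [289.9443 229.4136]
24 gripTopR [ 0.5315 -0.0889  0.1541] S [263.51   174.4241] T [290.2222 218.389 ]
24 jL [ 0.5088 -0.0249  0.1228] S [282.6528 162.5159] T [265.7151 228.9906]
24 jR [ 0.5328 -0.0262  0.1228] S [288.1192 169.9878] T [266.0182 219.8092]
24 gt [ 0.5192 -0.0562  0.1398] S [273.3765 167.4854] T [277.5526 224.088 ]
23 gripTopL [ 0.5034 -0.0899  0.1508] S [256.2559 166.5847] T [290.893  229.5495]
23 gripTopR [ 0.5314 -0.0913  0.1508] S [262.5785 175.7854] T [291.1668 218.5564]
23 jL [ 0.5087 -0.0268  0.1206] S [281.9327 163.4388] T [266.4816 229.0824]
23 jR [ 0.5327 -0.0281  0.1206] S [287.3824 170.9097] T [266.7819 219.9178]
23 gt [ 0.5191 -0.0584  0.1371] S [272.5388 168.6281] T [278.4244 224.2137]
25 gripTopL [ 0.5037 -0.0849  0.1573] S [258.1031 163.8481] T [288.9551 229.2782]
25 gripTopR [ 0.5316 -0.0864  0.1573] S [264.4835 173.057 ] T [289.2373 218.2227]
25 jL [ 0.5089 -0.0229  0.125 ] S [283.4012 161.5931] T [264.9205 228.8997]
25 jR [ 0.5329 -0.0242  0.125 ] S [288.8841 169.0655] T [265.2264 219.7018]
25 gt [ 0.5193 -0.054   0.1425] S [274.2489 166.3404] T [276.6469 223.9634]
j [ 0.5319 -0.0267  0.1106] [ 0.5079 -0.0245  0.1131]
```

```bash
cat > pr.py <<'E'
from h import *
import sys
np.set_printoptions(precision=4,suppress=True)
# target tip point above gt: args x y z of tip
x,y,z=map(float,sys.argv[1:4])
R=toolR(barR(np.radians(88),0)); delta(np.array([x,y,z])-R[:,1]*.1734,R)
p0,R0,s=cur(); print("tip",p0+R0[:,1]*.1734,"F",s["contact_force"],"w",s["width"])
E
python3 pr.py .516 -.060 .165
```

```text
row [  -1.9   89.9 -182. ] [24.48 -1.27 -0.25] | t 9.07
tip [0.5255 0.0707 0.187 ] F [-0.1642 -0.5582 -0.3563] w 0.7515032972858571
```

```bash
python3 -m crank '[[[-1.9,90,-182,24.5,-1.3,0],[-1.9,90,-182,24.5,-1.3,0],[-1.9,90,-182,24.5,-1.3,0],[-1.9,90,-182,24.5,-1.3,0],[-1.9,90,-182,24.5,-1.3,0],[-1.9,90,-182,24.5,-1.3,0],[-1.9,90,-182,24.5,-1.3,0],[-1.9,90,-182,24.5,-1.3,0]]]' 0
python3 pr.py .516 -.060 .165
python3 - <<'E'
from h import *
s=grab_frame("scene");t=grab_frame("top")
crop(s,200,80,390,200,4,"pics/s7.png")
crop(t,180,160,330,270,5,"pics/t7.png")
E
```

```text
time_s: 9.73
eef_pos: [0.5161, -0.0596, 0.3388]
tcp_rot: [-1.57, 0.003, -0.036]
contact_force: [1.1, -0.1, 1.3]
width: 0.0
row [-0.1  0.4 -0.4] [-0.06 -0.04 -0.19] | t 9.73
tip [ 0.5155 -0.0594  0.1654] F [ 1.1328 -0.0585  1.2806] w 0.00018659721519578764
```

View pics/s7.png

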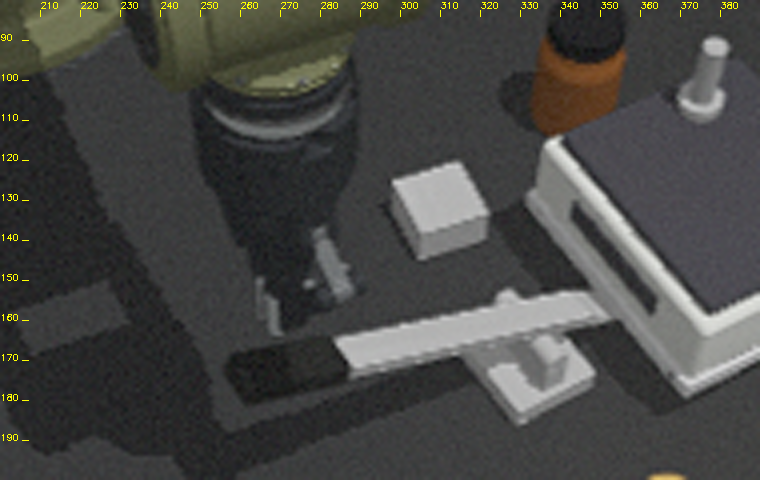

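View pics/t7.png

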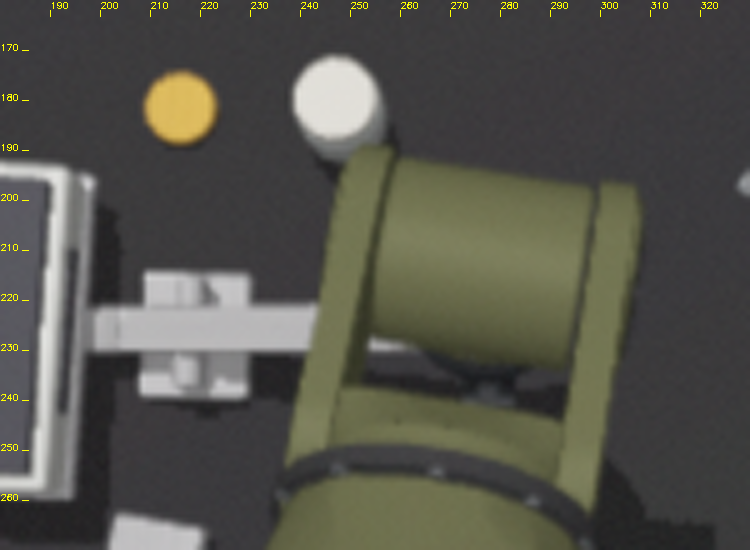

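```bash
python3 -m crank '[[[0,12,0,0,0,0],[0,22,0,0,0,0],[0,26,0,0,0,0],[0,28,0,0,0,0],[0,28,0,0,0,0]]]' 0
python3 -m crank '[[[0,2,0,0,0,0],[0,4,-1,0,0,0],[0,6,-2,0,0,0],[0,6,-2,0,0,0]]]' 0
python3 pr.py .516 -.062 .130
```

```text
time_s: 10.25
eef_pos: [0.5162, -0.0593, 0.311]
tcp_rot: [-1.57, 0.003, -0.034]
contact_force: [-0.1, 0.8, 0.3]
width: -0.002
time_s: 10.58
eef_pos: [0.5163, -0.0614, 0.3061]
tcp_rot: [-1.569, 0.001, -0.035]
contact_force: [-0.9, 7.6, 9.1]
width: -0.002
row [-0.2  2.7 -0.6] [-0.11  0.01 -0.03] | t 10.58
tip [ 0.5162 -0.0611  0.1327] F [-0.8612  7.5507  9.0746] w -0.001521598109576513
```

```bash
python3 -m crank '[[[0,2,-0.3,0,0,0],[0,4,-0.6,0,0,0],[0,6,-1,0,0,0],[0,8,-1.3,0,0,0],[0,10,-1.6,0,0,0],[0,10,-1.6,0,0,0]]]' 0
python3 pr.py .516 -.062 .120
```

```text
time_s: 11.08
eef_pos: [0.5165, -0.064, 0.2975]
tcp_rot: [-1.572, -0.002, -0.035]
contact_force: [-3.2, -4.1, 19.3]
width: 0.004
row [-0.5  4.1  2. ] [ 0.06 -0.    0.12] | t 11.08
tip [ 0.5168 -0.0642  0.1241] F [-3.1935 -4.072  19.2674] w 0.0038175674447150326
```

```bash
python3 -m crank '[[[0,2,-0.5,0,0,0],[0,4,-1,0,0,0],[0,6,-1.6,0,0,0],[0,8,-2.2,0,0,0],[0,10,-2.7,0,0,0],[0,12,-3.2,0,0,0],[0,12,-3.2,0,0,0]]]' 0
python3 pr.py .516 -.062 .120; python3 - <<'E'
from h import *
s=grab_frame("scene");t=grab_frame("top")
crop(s,200,80,390,200,4,"pics/s8.png")
crop(t,180,160,330,270,5,"pics/t8.png")
E
```

```text
time_s: 11.67
eef_pos: [0.5165, -0.0673, 0.2854]
tcp_rot: [-1.572, -0.003, -0.035]
contact_force: [-0.8, -5.8, 16.6]
width: -0.001
row [-0.6 -8.   5.3] [ 0.07 -0.01  0.15] | t 11.67
tip [ 0.5169 -0.0675  0.112 ] F [-0.7516 -5.8141 16.6183] w -0.0009485645396223079
```

View pics/s8.png

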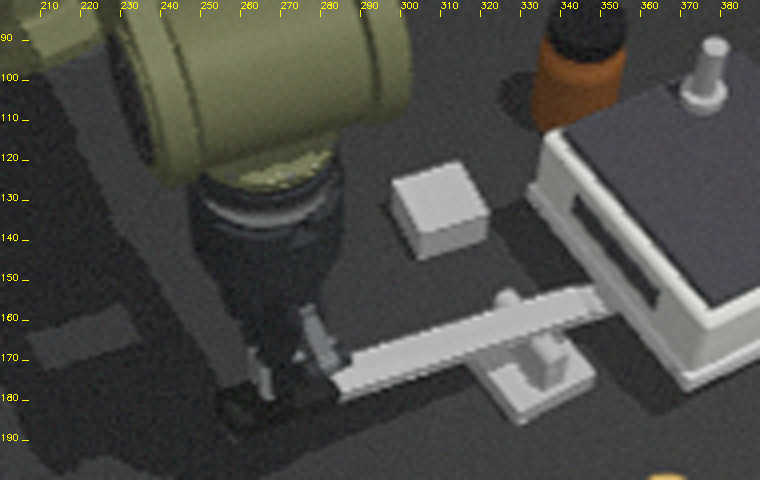

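View pics/t8.png

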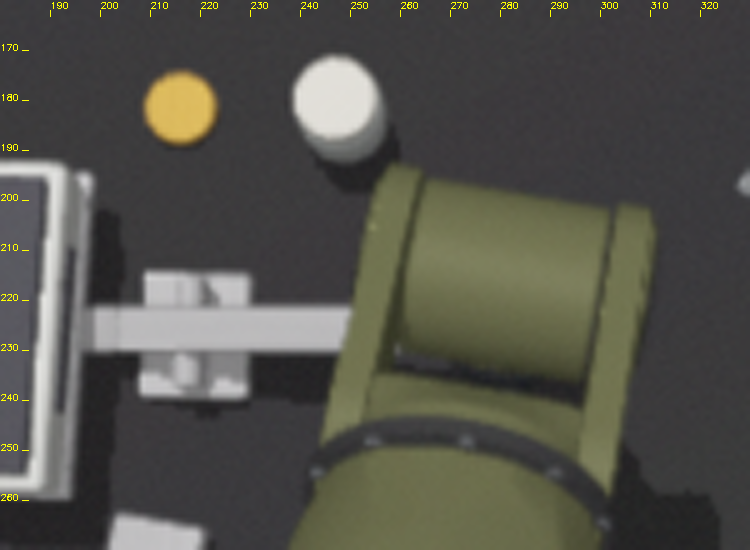

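```bash
python3 -m crank '[[[0,2,-0.5,0,0,0],[0,4,-0.9,0,0,0],[0,6,-1.3,0,0,0],[0,8,-1.7,0,0,0],[0,10,-2.1,0,0,0],[0,12,-2.5,0,0,0],[0,14,-2.8,0,0,0],[0,14,-2.8,0,0,0]]]' 0
python3 -m crank '[[[0,2,-0.3,0,0,0],[0,4,-0.6,0,0,0],[0,6,-0.9,0,0,0],[0,8,-1.2,0,0,0],[0,8,-1.2,0,0,0],[0,8,-1.2,0,0,0]]]' 0
python3 pr.py .516 -.062 .120; python3 - <<'E'
from h import *
import pickle
s=grab_frame("scene");t=grab_frame("top")
pickle.dump((s,t),open("f9.pkl","wb"))
crop(s,310,85,430,185,6,"pics/s9.png")
E
```

```text
time_s: 12.43
eef_pos: [0.5164, -0.0702, 0.2713]
tcp_rot: [-1.572, -0.003, -0.035]
contact_force: [-1.0, -7.6, 14.6]
width: 0.004
time_s: 12.93
eef_pos: [0.5163, -0.0713, 0.2633]
tcp_rot: [-1.572, -0.002, -0.035]
contact_force: [-0.7, -7.7, 14.5]
width: -0.002
row [ -0.6 -30.1   9.3] [ 0.08 -0.    0.14] | t 12.93
tip [ 0.5167 -0.0716  0.0899] F [-0.7117 -7.7491 14.5075] w -0.0016394543028789867
```

View pics/s9.png

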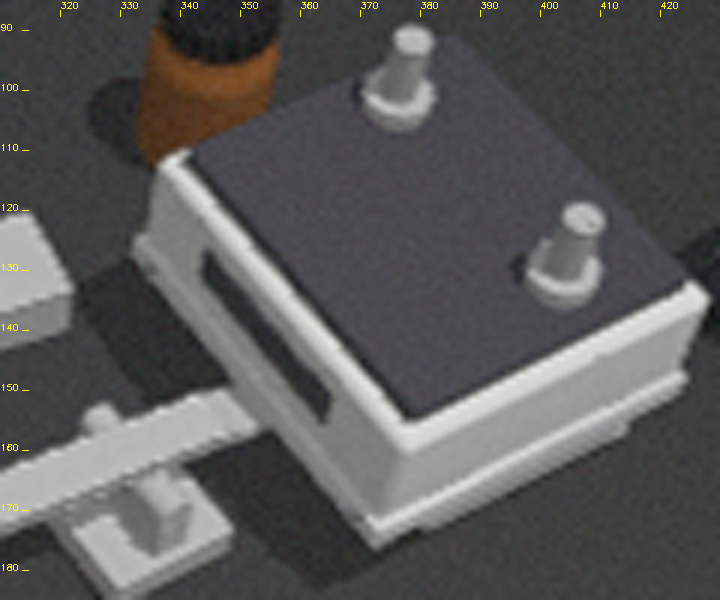

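```bash
cat > lift.py <<'E'
from h import *
import pickle,sys
s0,t0=pickle.load(open("f0.pkl","rb"))
def lift(s1):
    g0=cv2.cvtColor(s0["color"],cv2.COLOR_RGB2GRAY);g1=cv2.cvtColor(s1["color"],cv2.COLOR_RGB2GRAY)
    pts=np.float32([[336.7,115],[376,163],[344,135],[363,157],[425,138]])
    q,st,e=cv2.calcOpticalFlowPyrLK(g0,g1,pts.reshape(-1,1,2),None,winSize=(11,11),maxLevel=2)
    out=[]
    for p,r,ok in zip(pts,q[:,0],st[:,0]):
        P=onz(s0,*p,.103); d=proj(s0,P+[0,0,.01])-proj(s0,P); out.append(((r-p)@d/(d@d)*10, np.linalg.norm((r-p)-d*((r-p)@d)/(d@d))))
    return np.round(out,2)
if __name__=="__main__":
    print(lift(grab_frame("scene") if len(sys.argv)<2 else pickle.load(open(sys.argv[1],"rb"))[0]))
E
python3 lift.py f9.pkl
```

```text
[[13.34  0.  ]
 [12.88  0.05]
 [13.1   0.09]
 [13.38  0.1 ]
 [13.34  0.08]]
```

```bash
python3 -m crank '[[[0,2,-0.2,0,0,0],[0,4,-0.4,0,0,0],[0,6,-0.6,0,0,0],[0,6,-0.6,0,0,0],[0,6,-0.6,0,0,0],[0,6,-0.6,0,0,0],[0,6,-0.6,0,0,0]]]' 0
python3 lift.py; python3 -m crank '[[[0,-10,0,0,0,0],[0,-40,0,0,0,0],[0,-80,0,0,0,0],[0,-110,0,0,0,0],[0,-110,0,0,0,0],[0,-110,0,0,0,0]]]' 0
python3 lift.py; python3 - <<'E'
from h import *
import pickle
s=grab_frame("scene");t=grab_frame("top")
pickle.dump((s,t),open("f10.pkl","wb"))
crop(s,200,80,390,200,4,"pics/s10.png")
crop(t,180,160,330,270,5,"pics/t10.png")
E
```

```text
time_s: 13.62
eef_pos: [0.5163, -0.072, 0.2573]
tcp_rot: [-1.572, -0.002, -0.035]
contact_force: [-0.4, -9.0, 13.6]
width: 0.002
[[1.564e+01 4.000e-02]
 [1.479e+01 5.000e-02]
 [1.517e+01 0.000e+00]
 [1.527e+01 8.000e-02]
 [1.577e+01 1.000e-02]]
time_s: 14.17
eef_pos: [0.5158, -0.0711, 0.3672]
tcp_rot: [-1.57, -0.001, -0.035]
contact_force: [0.3, 0.3, -1.3]
width: -0.005
[[1.566e+01 4.000e-02]
 [1.476e+01 6.000e-02]
 [1.518e+01 0.000e+00]
 [1.509e+01 6.000e-02]
 [1.565e+01 1.000e-02]]
```

View pics/s10.png

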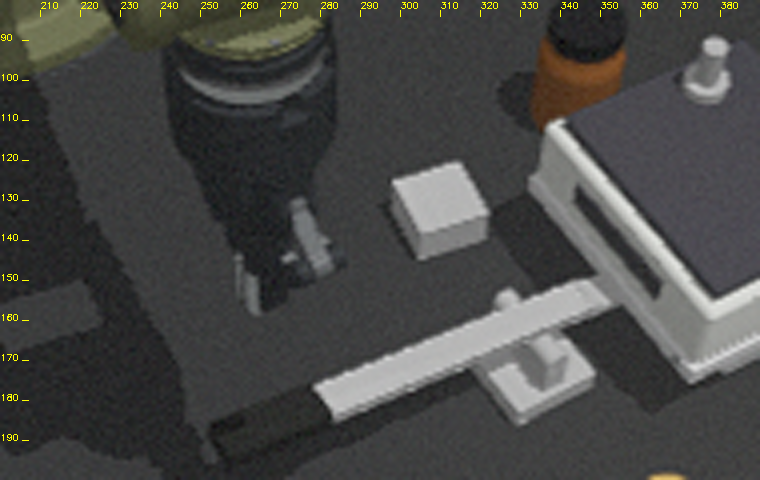

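View pics/t10.png

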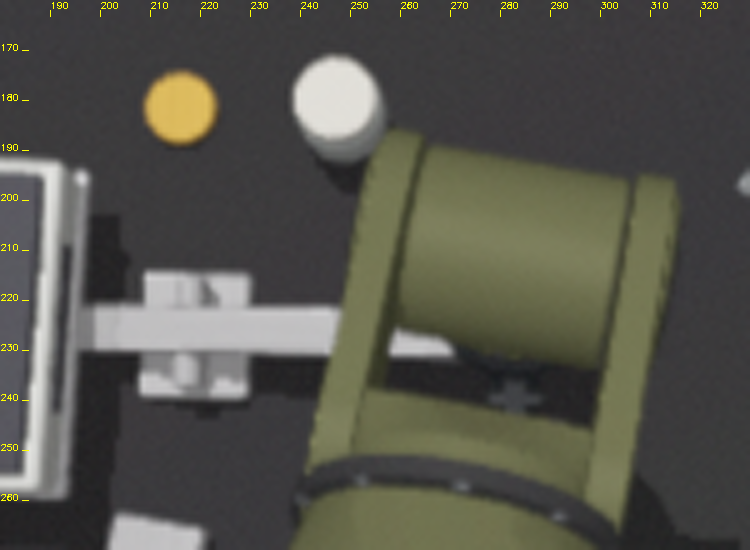

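```bash
python3 -m crank '[[[-100,-40,-230,0,0,0],[-100,-40,-230,0,0,0],[-100,-40,-230,0,0,0],[-100,-40,-230,0,0,0],[-100,-40,-230,0,0,0],[-100,-40,-230,0,0,0],[-100,-40,-230,0,0,0]]]' 0.7
python3 - <<'E'
from h import *
import pickle
s=grab_frame("scene");t=grab_frame("top")
pickle.dump((s,t),open("f11.pkl","wb"))
crop(s,240,130,390,230,5,"pics/s11.png")
crop(t,180,190,320,260,5,"pics/t11.png")
E
```

```text
time_s: 14.9
eef_pos: [0.4056, -0.3019, 0.4053]
tcp_rot: [-1.57, 0.003, -0.039]
contact_force: [0.4, 1.0, 0.3]
width: 0.7
```

View pics/s11.png

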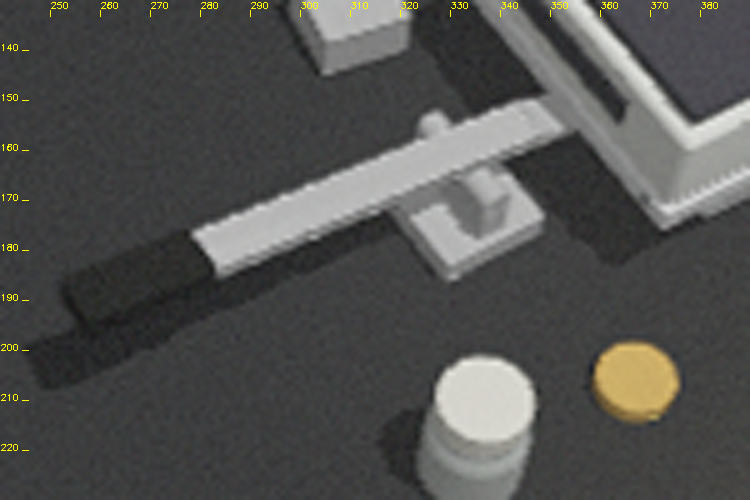

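View pics/t11.png

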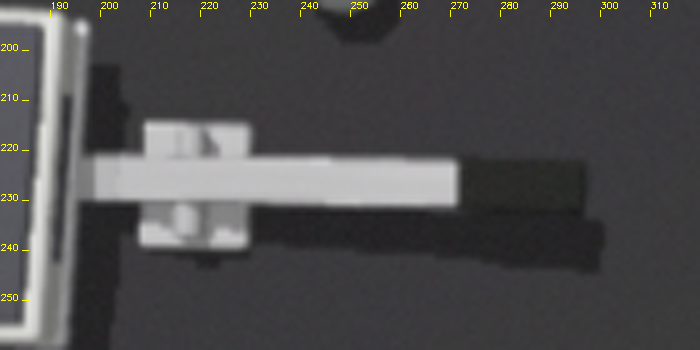

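```bash
python3 - <<'E'
from h import *
import pickle
np.set_printoptions(precision=4,suppress=True)
s,t=pickle.load(open("f11.pkl","rb"))
a=tri((t,s),(np.array((271.4,221.6))-.5,np.array((282.8,183.6))-.5)); b=tri((t,s),(np.array((271.4,231.4))-.5,np.array((278.4,176.4))-.5)); print("j",a,b,(a+b)/2)
for sl,un in ((10,.022),(9,.022),(8,.022)):
    B,o,E=lever(sl,un,0); p=o+B@np.array([-.09,0,.01]);q=o+B@np.array([.1,0,.01]);print(sl,o,p,proj(s,p)+.5,"T",proj(t,p)+.5,"step",proj(t,q)+.5)
E
```

```text
j [ 0.5321 -0.0393  0.0779] [ 0.5067 -0.037   0.0743] [ 0.5194 -0.0381  0.0761]
10 [0.5241 0.0381 0.0631] [ 0.5196 -0.0486  0.0886] [276.6913 179.1304] T [275.0647 225.851 ] step [207.735  225.0973]
9 [0.5241 0.0377 0.0618] [ 0.5196 -0.0495  0.0858] [276.3746 179.9706] T [275.4214 225.956 ] step [207.8286 225.0844]
8 [0.5241 0.0373 0.0605] [ 0.5195 -0.0504  0.083 ] [276.0874 180.7982] T [275.7488 226.0603] step [207.9166 225.0718]
```

```bash
python3 - <<'E'
from h import *
import pickle
np.set_printoptions(precision=4,suppress=True)
s,t=pickle.load(open("f11.pkl","rb"))
J=onz(t,270.9,226.0,.080);K=onz(t,198.6,225.4,.053)
print(J,K,np.degrees(np.arctan2(*(K-J)[[1,0]])), onz(s,280.1,179.5,.080),onz(s,280.1,179.5,.084))
# bar slopes from image S far edge: junction L and shaft point near lip
E
```

```text
[ 0.5189 -0.0385  0.08  ] [0.528  0.1627 0.053 ] 87.40313269293591 [ 0.5218 -0.0393  0.08  ] [ 0.524  -0.0408  0.084 ]
```

```bash
sed -i 's/GZ=.0085/GZ=.006/' h.py; cat > w.py <<'E'
from h import *
import sys
np.set_printoptions(precision=4,suppress=True)
# args slope, along(+ toward blade) , off along bar normal   -- pivot about ridge contact
sl,al,off=map(float,sys.argv[1:4])
yaw=np.radians(87.4)
J=np.array([.520,-.039,.080]); B0=barR(yaw,np.radians(7.8)); o0=J-B0[:,2]*.01+B0[:,0]*.09
piv=np.array([.528,.1116,.042])
B=barR(yaw,np.radians(sl)); rel=B0.T@(o0-piv); o=piv+B@rel+B[:,0]*al+B[:,2]*off
print("o0",o0,"rel",rel,"o",o,"E",o+.16*B[:,0],"tcp",tcp_for(B,o)); delta(tcp_for(B,o),toolR(B))
E
python3 w.py 7.8 0 .08;python3 w.py 7.8 0 0
```

```text
o0 [0.524  0.0487 0.0579] rel [-0.0646  0.0012  0.0072] o [0.5245 0.0596 0.1371] E [0.5317 0.2179 0.1154] tcp [0.5241 0.0517 0.3007]
row [103.8 104.2 354.4] [-7.92  0.45 -0.17] | t 15.0
o0 [0.524  0.0487 0.0579] rel [-0.0646  0.0012  0.0072] o [0.524  0.0487 0.0579] E [0.5312 0.2071 0.0362] tcp [0.5236 0.0409 0.2215]
row [104.  183.4 343.4] [-7.92  0.45 -0.17] | t 15.0
```

```bash
python3 -m crank '[[[104,60,354,-7.9,0.4,0],[104,60,354,-7.9,0.4,0],[104,60,354,-7.9,0.4,0],[104,60,354,-7.9,0.4,0],[104,60,354,-7.9,0.4,0],[104,60,354,-7.9,0.4,0],[104,60,354,-7.9,0.4,0],[104,60,354,-7.9,0.4,0]]]' 0.7
python3 w.py 7.8 0 .06
```

```text
time_s: 15.67
eef_pos: [0.5114, 0.0185, 0.3509]
tcp_rot: [-1.708, 0.003, -0.04]
contact_force: [0.8, -0.0, 0.0]
width: 0.7
o0 [0.524  0.0487 0.0579] rel [-0.0646  0.0012  0.0072] o [0.5244 0.0569 0.1173] E [0.5315 0.2152 0.0956] tcp [0.524  0.049  0.2809]
row [11.6 65.1 40.2] [ 0.04  0.34 -0.13] | t 15.67
```

```bash
python3 -m crank '[[[11.6,40,40,0,0.3,0],[11.6,65,40,0,0.3,0],[11.6,65,40,0,0.3,0],[11.6,65,40,0,0.3,0],[11.6,65,40,0,0.3,0]]]' 0.7
python3 w.py 7.8 0 0
python3 - <<'E'
from h import *
s=grab_frame("scene")
crop(s,220,100,390,220,4,"pics/s12.png")
E
```

```text
time_s: 16.08
eef_pos: [0.5244, 0.0451, 0.2836]
tcp_rot: [-1.708, 0.0, -0.047]
contact_force: [0.5, 0.2, 0.2]
width: 0.696
o0 [0.524  0.0487 0.0579] rel [-0.0646  0.0012  0.0072] o [0.524  0.0487 0.0579] E [0.5312 0.2071 0.0362] tcp [0.5236 0.0409 0.2215]
row [-0.5 62.1  4.3] [ 0.04 -0.07 -0.02] | t 16.08
```

View pics/s12.png

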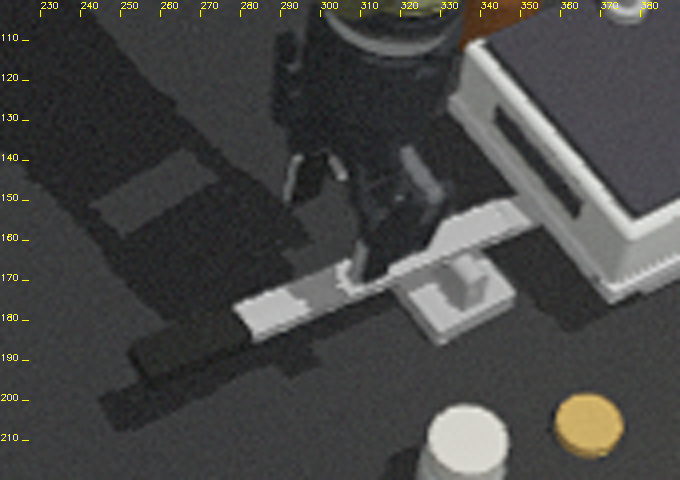

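```bash
python3 -m crank '[[[-0.5,25,4,0,0,0],[-0.5,45,4,0,0,0],[-0.5,56,4,0,0,0],[-0.5,61,4,0,0,0],[-0.5,61,4,0,0,0],[-0.5,61,4,0,0,0]]]' 0.7
python3 w.py 7.8 0 0
python3 -m crank '[[[0,0,0,0,0,0],[0,0,0,0,0,0],[0,0,0,0,0,0],[0,0,0,0,0,0],[0,0,0,0,0,0],[0,0,0,0,0,0],[0,0,0,0,0,0],[0,0,0,0,0,0]]]' 0
python3 w.py 11 -.003 0; python3 lift.py
```

```text
time_s: 16.63
eef_pos: [0.5239, 0.0405, 0.2225]
tcp_rot: [-1.708, -0.001, -0.047]
contact_force: [0.5, 0.4, 0.4]
width: 0.698
o0 [0.524  0.0487 0.0579] rel [-0.0646  0.0012  0.0072] o [0.524  0.0487 0.0579] E [0.5312 0.2071 0.0362] tcp [0.5236 0.0409 0.2215]
row [-0.3  1.   0.5] [ 0.04 -0.12  0.02] | t 16.63
time_s: 17.3
eef_pos: [0.5237, 0.0408, 0.2218]
tcp_rot: [-1.708, -0.0, -0.047]
contact_force: [-0.2, -0.1, 6.1]
width: 0.264
o0 [0.524  0.0487 0.0579] rel [-0.0646  0.0012  0.0072] o [0.5239 0.0468 0.0619] E [0.531  0.2037 0.0314] tcp [0.524  0.048  0.2257]
row [-0.1 -4.8  6.7] [-3.16 -0.1  -0.01] | t 17.3
[[-1.3757e+02  5.1100e+00]
 [ 1.4830e+01  6.0000e-02]
 [ 1.5200e+01  1.0000e-02]
 [ 1.5180e+01  5.0000e-02]
 [ 1.5700e+01  2.0000e-02]]
```

```bash
python3 -m crank '[[[0,-2,2.2,-1,0,0],[0,-4,4.5,-2,0,0],[0,-6,6.7,-3.2,0,0],[0,-6,6.7,-3.2,0,0],[0,-6,6.7,-3.2,0,0]]]' 0
python3 lift.py
python3 -m crank '[[[0,0,-12,0,0,0],[0,0,-25,0,0,0],[0,0,-40,0,0,0],[0,0,-55,0,0,0],[0,0,-65,0,0,0],[0,0,-65,0,0,0],[0,0,-65,0,0,0]]]' 0
python3 lift.py
python3 - <<'E'
from h import *
s=grab_frame("scene")
crop(s,220,100,390,220,4,"pics/s13.png")
E
```

```text
time_s: 17.77
eef_pos: [0.5238, 0.0484, 0.2261]
tcp_rot: [-1.764, 0.001, -0.046]
contact_force: [-0.0, 1.2, -3.6]
width: 0.264
[[-1.373e+02  5.130e+00]
 [ 1.477e+01  5.000e-02]
 [ 1.522e+01  2.000e-02]
 [ 1.519e+01  8.000e-02]
 [ 1.573e+01  0.000e+00]]
time_s: 18.4
eef_pos: [0.5208, -0.0163, 0.2387]
tcp_rot: [-1.764, 0.001, -0.048]
contact_force: [0.5, 0.2, -4.5]
width: 0.266
[[1.566e+01 4.000e-02]
 [1.477e+01 6.000e-02]
 [1.516e+01 0.000e+00]
 [1.530e+01 9.000e-02]
 [1.571e+01 1.000e-02]]
```

View pics/s13.png

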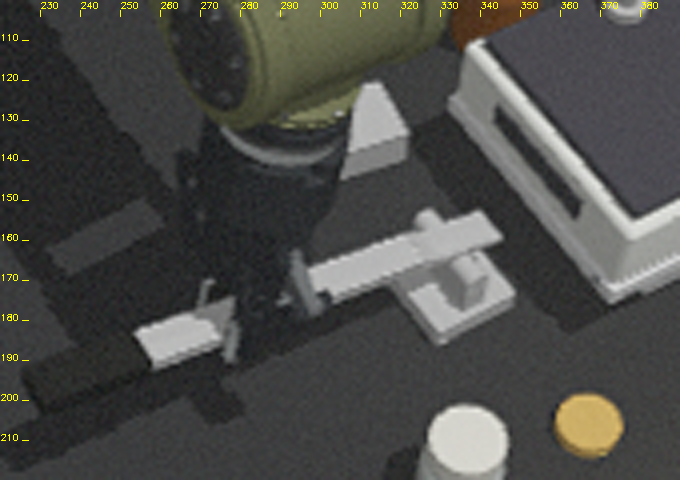

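```bash
python3 -m crank '[[[0,-30,-6,0,0,0],[0,-70,-14,0,0,0],[0,-118,-23,0,0,0],[0,-118,-23,0,0,0],[0,-118,-23,0,0,0],[0,-118,-23,0,0,0]]]' 0
cat > rr.py <<'E'
from h import *
import sys
np.set_printoptions(precision=4,suppress=True)
B=barR(np.radians(50.2),0); o=np.array([.5758,-.2884,.03+float(sys.argv[1])])
dx=float(sys.argv[2]) if len(sys.argv)>2 else 0
delta(tcp_for(B,o+B[:,0]*dx),toolR(B)); Bc,oc=barpose(); print("bar now",oc)
E
python3 rr.py .14
```

```text
time_s: 19.0
eef_pos: [0.5208, -0.0151, 0.3578]
tcp_rot: [-1.763, 0.002, -0.046]
contact_force: [0.2, -0.1, -5.6]
width: 0.266
row [  49.6   82.5 -283.8] [10.69 37.04  3.46] | t 19.0
bar now [ 0.5204 -0.0165  0.194 ]
```

```bash
python3 -m crank '[[[50,82,-284,10.7,-37,3.4],[50,82,-284,10.7,37,3.4],[50,82,-284,10.7,37,3.4],[50,82,-284,10.7,37,3.4],[50,82,-284,10.7,37,3.4],[50,82,-284,10.7,37,3.4],[50,82,-284,10.7,37,3.4],[50,82,-284,10.7,37,3.4]]]' 0
python3 rr.py .14
```

```text
time_s: 19.67
eef_pos: [0.5564, -0.3167, 0.3285]
tcp_rot: [-1.57, 0.003, -0.706]
contact_force: [-1.0, 0.8, -5.7]
width: 0.267
row [-3.2 -2.5  4.2] [-0.07 -0.63 -0.17] | t 19.67
bar now [ 0.5756 -0.2934  0.1675]
```

```bash
python3 -m crank '[[[-3.2,0,4.2,0,-0.6,0],[-3.2,0,4.2,0,-0.6,0],[-3.2,0,4.2,0,-0.6,0]]]' 0
python3 rr.py 0; python3 chk.py; python3 - <<'E'
from h import *
s=grab_frame("scene");t=grab_frame("top")
crop(s,90,160,290,300,4,"pics/s14.png")
crop(t,300,130,440,260,5,"pics/t14.png")
E
```

```text
time_s: 19.92
eef_pos: [0.5574, -0.306, 0.3306]
tcp_rot: [-1.57, 0.002, -0.683]
contact_force: [0.0, 1.2, -5.2]
width: 0.266
row [  3.1 139.6  -4.9] [-0.03  0.67 -0.09] | t 19.92
bar now [ 0.5762 -0.2825  0.1696]
bladeTopL S [274.  232.1] T [313.3 163. ]
bladeTopR S [272.6 243.6] T [319.  155.7]
bladebotR S [272.7 244.7] T [318.9 156.2]
gripTopL S [107.7 215.3] T [418.  241.1]
gripTopR S [103.1 228.3] T [424.7 232. ]
jL S [143.8 220. ] T [394.7 223.1]
jR S [140.4 231.2] T [400.4 215.4]
```

View pics/s14.png

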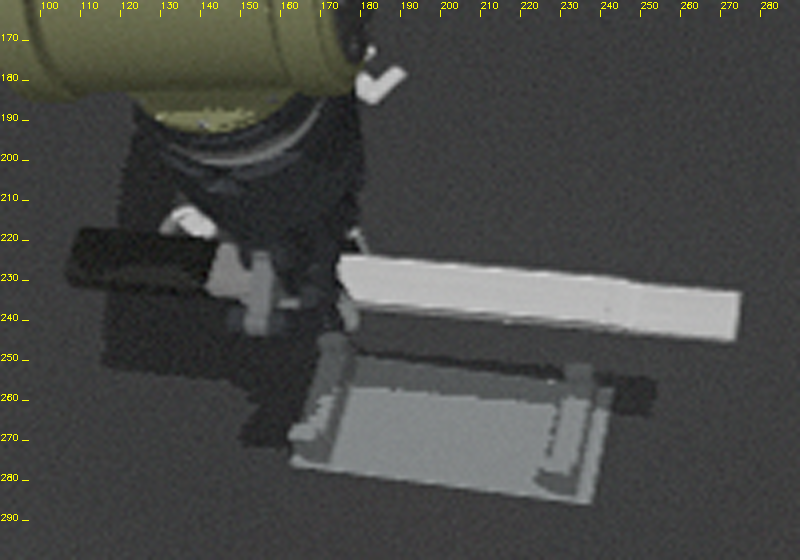

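View pics/t14.png

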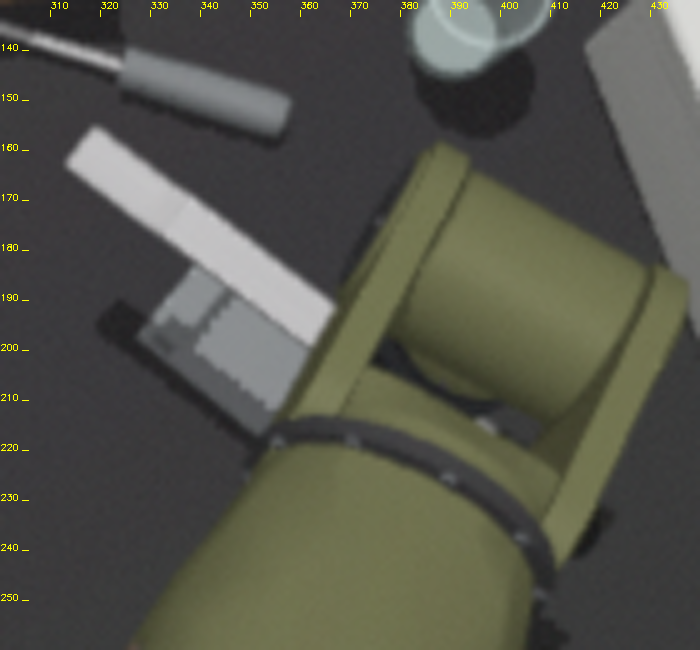

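```bash
python3 -m crank '[[[3,30,-5,0,0.6,0],[3,70,-5,0,0.6,0],[3,100,-5,0,0.6,0],[3,118,-5,0,0.6,0],[3,118,-5,0,0.6,0],[3,118,-5,0,0.6,0]]]' 0
python3 rr.py 0
```

```text
time_s: 20.62
eef_pos: [0.5569, -0.3122, 0.2148]
tcp_rot: [-1.57, -0.001, -0.694]
contact_force: [-0.1, -1.1, -4.8]
width: 0.265
row [-0.8 23.8  0.4] [-0.06  0.04  0.05] | t 20.62
bar now [ 0.5763 -0.2892  0.0538]
```

```bash
python3 -m crank '[[[-0.8,10,0,0,0,0],[-0.8,16,0,0,0,0],[-0.8,19,0,0,0,0],[-0.8,21,0,0,0,0],[-0.8,22,0,0,0,0],[-0.8,22,0,0,0,0],[-0.8,22,0,0,0,0]]]' 0
python3 rr.py 0
```

```text
time_s: 21.2
eef_pos: [0.5563, -0.3121, 0.1931]
tcp_rot: [-1.57, -0.002, -0.694]
contact_force: [-0.6, -0.8, -4.3]
width: 0.266
row [-0.2  2.1  0.7] [-0.07  0.01  0.13] | t 21.2
bar now [ 0.5759 -0.2891  0.0321]
```

Still carrying the full weight; ease down the last millimetres until the force shifts.

```bash
python3 -m crank '[[[0,1,0,0,0,0],[0,2,0,0,0,0],[0,2.5,0,0,0,0],[0,2.5,0,0,0,0],[0,2.5,0,0,0,0]]]' 0
python3 rr.py 0
```

```text
time_s: 21.62
eef_pos: [0.5564, -0.3121, 0.1923]
tcp_rot: [-1.57, -0.003, -0.694]
contact_force: [-7.1, 6.3, 14.2]
width: 0.261
row [-0.2  1.3  0.6] [-0.07  0.02  0.17] | t 21.62
bar now [ 0.5761 -0.2892  0.0313]
```

```bash
python3 -m crank '[[[0,-1.5,0,0,0,0],[0,-1.5,0,0,0,0]]]' 0
python3 -m crank '[[[0,0,0,0,0,0],[0,0,0,0,0,0],[0,0,0,0,0,0],[0,0,0,0,0,0],[0,0,0,0,0,0],[0,0,0,0,0,0]]]' 0.7
python3 -m crank '[[[0,-20,0,0,0,0],[0,-50,0,0,0,0],[0,-90,0,0,0,0],[0,-130,0,0,0,0],[0,-170,0,0,0,0],[0,-170,0,0,0,0],[0,-170,0,0,0,0]]]' 0.7
python3 -m crank '[[[-150,-20,150,0,0,0],[-150,-20,150,0,0,0],[-150,-20,150,0,0,0],[-150,-20,150,0,0,0],[-150,-20,150,0,0,0],[-150,-20,150,0,0,0],[-150,-20,150,0,0,0],[-150,-20,150,0,0,0]]]' 0.7
python3 lift.py; python3 - <<'E'
from h import *
s=grab_frame("scene");t=grab_frame("top")
cv2.imwrite("pics/s15.png",s["color"][:,:,::-1])
crop(t,300,160,420,250,6,"pics/t15.png")
cv2.imwrite("pics/tfull15.png",t["color"][:,:,::-1])
E
```

```text
time_s: 21.78
eef_pos: [0.5563, -0.3121, 0.1924]
tcp_rot: [-1.569, -0.003, -0.694]
contact_force: [0.6, 0.2, -1.0]
width: 0.266
time_s: 22.28
eef_pos: [0.5562, -0.3121, 0.1918]
tcp_rot: [-1.57, -0.002, -0.694]
contact_force: [-0.2, 0.3, 0.1]
width: 0.698
time_s: 22.87
eef_pos: [0.5559, -0.3119, 0.3643]
tcp_rot: [-1.569, -0.007, -0.694]
contact_force: [-0.2, 0.1, -1.3]
width: 0.702
time_s: 23.53
eef_pos: [0.5366, -0.1009, 0.3807]
tcp_rot: [-1.57, -0.001, -0.694]
contact_force: [1.9, 0.2, 0.4]
width: 0.698
[[1.562e+01 4.000e-02]
 [1.485e+01 7.000e-02]
 [1.526e+01 2.000e-02]
 [1.525e+01 8.000e-02]
 [1.576e+01 1.000e-02]]
```

View pics/s15.png

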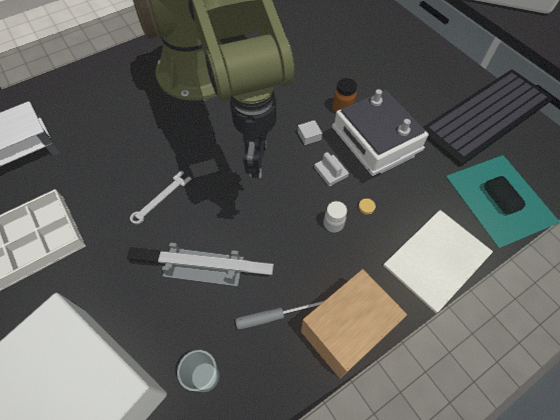

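View pics/t15.png

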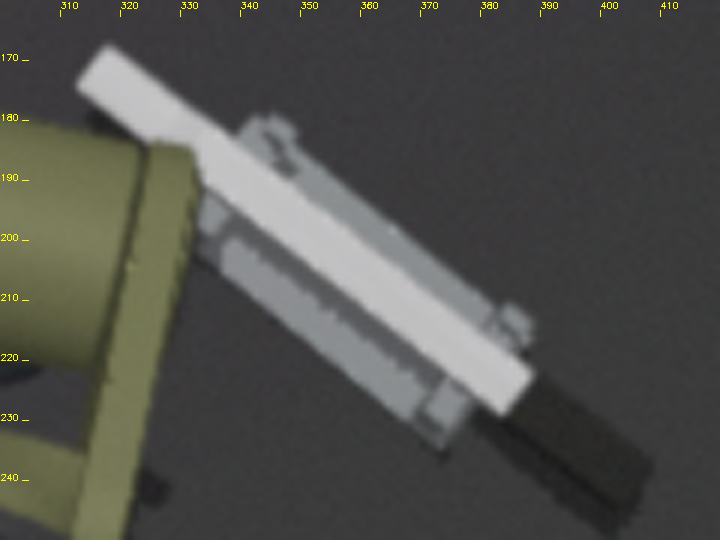

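View pics/tfull15.png

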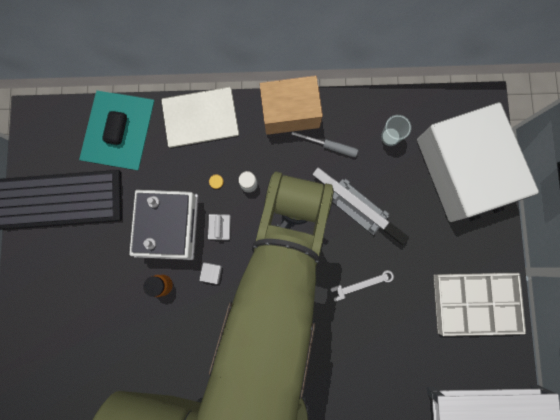

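The bar is back where it started: blade end at about (317.8, 167.5) and grip junction at about (389, 222) in the top view, both matching the first picture. The jars and the steel block haven't moved, and the module is about 15 mm above where it began. The arm is clear of everything, so I'm handing in.

```bash
python3 -m crank '[[[0,0,0,0,0,0],[0,0,0,0,0,0],[0,0,0,0,0,0],[0,0,0,0,0,0]]]'; python3 -c "
from bench import *
print(sign_off())"
```

```text
time_s: 24.02
eef_pos: [0.5366, -0.1011, 0.3815]
tcp_rot: [-1.57, -0.002, -0.695]
contact_force: [-0.8, 0.5, -0.0]
width: 0.701
the job is handed in; nothing more can be done
None
```

I levered the module up and laid the bar back in its rest, then handed in at about 24 s of the 69 s allowed. The hand-in gave no verdict.

**What I did:** I took the bar from its rest and slid its blade roughly 25 mm under the front edge, with the bar across the ridge. I let go and pressed the grip down with closed fingers, with up to about 19 N of upward force. Then I gripped the bar again, drew it out and set it back on its saddles.

**Last checks:**
- **Module:** the scene camera shows it 14.9 to 15.8 mm above where it started. It stayed there after I released the bar and after I drew it out.
- **Bar:** it looks seated in the rest, within about a pixel (2–3 mm) of its starting place in the top view.
- **Jars and steel block:** they look unmoved in both views. I checked this by eye and did not measure it.
- **Arm:** clear of everything, with only sensor noise (about 1 N) on the wrist.

**What disagreed or went wrong:**
- I measured the ridge at about 62 mm from the module's edge, against the 50 to 60 mm stated. The bar also settled at about 22°, just below the 23 to 28° given. Neither caused trouble.
- Under load the blade ended up about 33 mm under the edge, deeper than I had planned.
- I mistyped one row's turn sign while carrying the bar back. The next row corrected it, and nothing was touched.
- One of the five points I use to measure the lift gave a meaningless reading twice, while the gripper was near the module. The other four agreed.

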